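Lay out the tasting tray from a stack of boards

TASK

Get the tasting tray ready: move the steel cup out of the tray and stand it upright in the middle of the slate coaster, and take the stack of three serving boards apart and pack all three flat on the floor of the tray, so that none overlaps another or rides on the rim. Do not shift or tip the votive glass or any bottle that stands near the work.

Things in the scene. Friction and masses are not known exactly. Their poses are not given: they have to be found in the camera images.
- tray: dark wooden tray, fixed; outside 222 x 158, inside 206 x 142 mm (long side along x), floor 6 mm thick, rim 12 mm high, low brass bails past the short ends (to x +-129, 17 mm high). Origin: centre of the underside. The boards fill it with gaps of about 6 mm, e.g. L board at (-34, 0), square at (0, 34), oblong at (67, 0) mm, all yaw 0 in its frame, or that turned half round; any flat layout is right.
- l_board: L-shaped green lacquered board, 8 mm thick, 100 g, bottom of the stack, lies on the bar. Origin: underside, centre of its 128 x 128 mm bounding square. One arm covers x -64 to -2, y -64 to 64 mm; the other x -2 to 64, y -64 to -2 mm; the open notch is the +x +y corner. Grip: square brass post 16 x 16 mm, sides along x and y, z 8 to 40 mm, at (28, -33) mm.
- oblong_board: oblong dark slate board, 62 (x) x 128 (y) x 8 mm, 140 g; it starts on the L board's long arm with its centre near (-33, 0) mm there. Origin: centre of the underside. Grip: square brass post 16 x 16 mm, sides along x and y, z 8 to 40 mm, at (0, 33) mm.
- square_board: small square white marble board, 60 x 60 x 8 mm, 80 g; top of the stack, starts on the oblong board near (0, -33) mm there. Origin: centre of the underside. Grip: square brass post 16 x 16 mm, sides along x and y, z 8 to 40 mm, at (0, 0) mm.
- steel_cup: open steel cup with a strap handle, 170 g, 92 mm high; it starts standing in the tray. The round body is 57 mm across; its axis is at (0, 10.5) mm in the cup's frame; the handle points to its -y, reaching y = -40 mm. Origin: on the underside, z up. Best taken across its x, between handle and far side.
- cup_axis (a point): centre of the underside of the cup's round body
- coaster: square black slate coaster, 66 x 68 x 6 mm, stays put; origin: centre of the underside
- votive: low pinkish votive glass, 74 mm wide, 43 mm high, a bystander behind the work, left of the middle; origin: centre of the underside
- bottle: half-bottle of red wine, 58 mm wide, 235 mm high, a bystander, the bottle nearest the middle behind the work; origin: centre of the underside
Things that resemble listed ones, but are neither listed nor needed, are in the scene too. What is shaped like the square_board but blue or orange is not meant.

How it is judged:
By the outcome, as a careful person would: the job done as asked, in the order asked, and still so for the second after the job is handed in, with the robot touching nothing.
It also fails if it takes over 106 s, if anything falls off the work surface, if the arm or the gripper's body presses on something with over 40 N, if the wrist force passes 120 N, or if a joint passes its speed limit or range.

ROBOT

A 7-joint arm with a two-finger parallel gripper is mounted at the origin on a cart in front of the work surface, level with it; the furniture and walls round the work are solid. World frame = base frame: x ahead of the robot, y to its left, z up, the work surface at z = 0. Lengths are in m, angles in rad, forces in N, time in s.
With the tool pointing down it reaches from about 0.4 to 0.85 m from the base axis. Payload 10.4 kg.
Tool frame: the origin (TCP) lies on the centre line of the jaws, within the pads' length; the fingertips stand 8 mm ahead of it and the grasp point (between the pads) lies 11 mm behind it; z points along the fingers, y is the direction in which the jaws open and shut (so a half turn about z gives the same grasp; the last joint's range is limited). The gripper opens to 85 mm and grips with 20 to 120 N. Pads are 22 mm wide; open, the fingers measure 114 mm over their backs; the gripper's body (76 mm by 85 mm) begins 54 mm behind the grasp point. The pads swing forward as they close: fully open they stand 13 mm farther back than shut.
Start: joints at [1.308, 0.332, -0.065, 1.46, 0.022, 1.35, -0.088], TCP at [0.148, -0.607, 0.239] pointing down, gripper open.
Joint ranges: [-2.6, 2.6], [-0.5, 2.12], [-1.47, 1.34], [0.16, 2.42], [-1.27, 4.41], [0.06, 2.06], [-2.6, 2.6]. Speed limits (rad/s): [2.22, 2.22, 2.79, 2.79, 3.14, 3.14, 3.14].

INTERFACE

Orientations are given as a rotation vector (axis times angle).
In Python, from station import monitor, get_image, r gives the robot as it stands.
- The arm moves only by the tool apply_moves, never from a script. Its argument "series" is a list of rows, each a list of 4 numbers: the shift along the world's x, y, z in mm, then the turn about the world's z in rad. In form: [[x, y, z, roll], ...]. A call has 1 to 12 rows; each row is the pose to reach, as a shift and turn from the pose commanded when the call began; what a row does not reach only later rows make up. A row lasts 1/8 s, in which the tool goes at most 62.5 mm and 10.7 degrees, less where a joint would pass 70% of its speed; a pose out of reach is approached as far as the arm can. A call with a gripper value outside its range is refused whole. "claw" is the finger opening in mm, from 0 to 85.4, set as the call begins (left out, the last holds). The fingers move at their own pace and stop on an object; "force" is the grip in N (left out, the last holds). Time passes only in rows, so rows that repeat a pose let the fingers close. It gives the time, the measured TCP pose, the force and the opening at its end, in the units of the state.
- monitor.get_state(): the state, without advancing time (a new reading comes with each control period).
- get_image(name): name is "scene" or "top" or "wrist"; returns a dict with "frame" (420x560x3 uint8, red, green, blue), "range_z" (420x560 float32, m along the optical axis (not along the pixel's ray), 0 where there is no reading), "fov_y" (degrees; the focal length in pixels is half the picture's height over the tangent of half this angle, whatever the lens; pixels are square), "cx", "cy" (the principal point, pixels), "position" and "orientation" of the camera in the world; the wrist camera has in their place "hand_eye" (4x4, takes a point from camera to tool coordinates, whose origin is the TCP and whose axes are the flange's). Camera axes: x right, y down, z forward; pixel columns grow to the right and rows downward; lengths in m; the calibration is good to about 2 mm. The wrist camera is an equidistant fisheye: a pixel r from the principal point sees the ray r / f radians off the axis. A picture is of the moment at which its call begins: read the wrist's pose just before it.
- r.finish_job(): hands the job in, once; it reports no verdict.
The state is a dict: "time": time; "joint_pos": joint angles; "qd": joint speeds; "joint_efforts": joint torques, N m; "eef_pos": TCP position; "ee_rot": TCP orientation; "ft_force": force on the tool from outside, world axes, zero at the start; "wrist_torque": the same for the moment, N m; "grip_width": opening from 0.0 (shut) to 1.0 (fully open).
Only numpy, scipy, OpenCV 4.12 (cv2) and the standard library are available. Lean on these libraries where they do the work, as an engineer would, in place of code of your own. Each camera call takes 0.05 s, during which the arm holds its last target.

## Working session

There is one attempt and no reset: what is moved stays moved. The work goes in short steps, Python scripts to look and compute and a tool call to move; the robot and the scene stay as the last step left them, time stands still between calls to the robot, and variables do not carry over. Pictures are saved under pics/ and viewed, and the job is handed in when it is done.

Besides the shell and the picture viewer there is one more tool, called after "Emit:" as name([rows], argument=value, ...), one row to a line, values as JSON. apply_moves: Moves the arm, as the interface text tells. Its arguments: {"type":"object","properties":{"series":{"type":"array"},"claw":{"type":"number"},"force":{"type":"number"}},"required":["series"]}

```bash
ls; mkdir -p pics; python3 - <<'E'
from station import monitor,get_image,r
import cv2
s=monitor.get_state();print(s)
for n in ["scene","top","wrist"]:
    d=get_image(n);cv2.imwrite(f"pics/{n}0.png",d["frame"][:,:,::-1])
    print(n,{k:v for k,v in d.items() if k not in("frame","range_z")})
E
```

```text
pics
{'time': 0.0, 'joint_pos': array([ 1.30839686,  0.33285859, -0.06473533,  1.46091555,  0.02161455,
        1.34986745, -0.08848044]), 'qd': array([ 0.00094902, -0.00081608, -0.00120297, -0.00088272,  0.00060012,
       -0.00286206,  0.00136332]), 'joint_efforts': array([ 2.09555088e-03, -6.25444651e+01,  5.05123765e-02, -3.91600049e+01,
        1.63195952e-02,  9.99903772e-03,  4.65485323e-05]), 'eef_pos': array([ 0.14837374, -0.60678033,  0.2385366 ]), 'ee_rot': array([-3.11769936e+00, -3.75734120e-01,  3.52839564e-04]), 'ft_force': array([-0.24430329,  0.56421929, -0.0114227 ]), 'wrist_torque': array([-0.02399528,  0.02030066,  0.00943538]), 'grip_width': 0.999220370066159}
scene {'fov_y': 48.436274200142265, 'cx': 274.06878598791, 'cy': 214.42315159316752, 'position': array([-0.24145301,  0.65937751,  0.66903479]), 'orientation': array([-1.06557066,  2.1787081 , -1.24941443])}
top {'fov_y': 42.998673488780504, 'cx': 282.21715252899753, 'cy': 213.61910757659174, 'position': array([ 0.34467398, -0.00796979,  1.29386008]), 'orientation': array([-2.12188389,  2.12334003, -0.1837252 ])}
wrist {'fov_y': 65.70646984690485, 'cx': 275.61015095958555, 'cy': 213.3056285971372, 'hand_eye': array([[ 3.35952505e-04, -9.59427175e-01, -2.81956348e-01,
         7.16591493e-02],
       [ 9.99999939e-01,  2.96534267e-04,  1.82473104e-04,
         7.91191766e-04],
       [-9.14599359e-05, -2.81956393e-01,  9.59427217e-01,
        -1.34663456e-01],
       [ 0.00000000e+00,  0.00000000e+00,  0.00000000e+00,
         1.00000000e+00]])}
```

View pics/scene0.png

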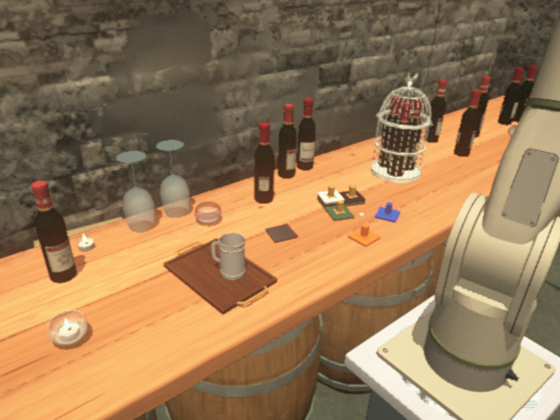

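View pics/top0.png

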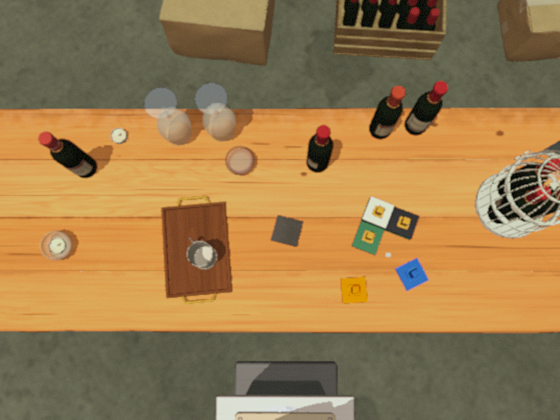

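View pics/wrist0.png

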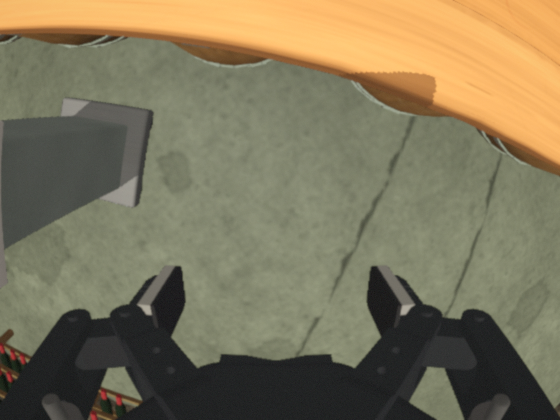

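Candidates: the top view has three boards in a touching cluster: white (379,211), dark (403,222), green (369,237). The decoys are blue (412,274) and orange (354,290). The cup is in the tray at (202,254). The coaster is at (287,231), with the dark board at (403,222) the only lookalike. The votive is at (240,160); the candle glass at (57,245) resembles it. The bottle near the middle is at (318,155), with others at (385,115) and (423,110). Next, coarse measurement.

```bash
cat > h.py <<'E'
from station import monitor,get_image,r
import numpy as np,cv2
from scipy.spatial.transform import Rotation as R
def cap(n,name=None,st=False):
    s=monitor.get_state(); d=get_image(n)
    d["f"]=d["frame"].shape[0]/2/np.tan(np.radians(d["fov_y"]/2))
    if n=="wrist":
        T=np.eye(4);T[:3,:3]=R.from_rotvec(s["ee_rot"]).as_matrix();T[:3,3]=s["eef_pos"]
        d["T"]=T@d["hand_eye"]; d["fish"]=True
    else:
        T=np.eye(4);T[:3,:3]=R.from_rotvec(d["orientation"]).as_matrix();T[:3,3]=d["position"];d["T"]=T;d["fish"]=False
    if name: cv2.imwrite(f"pics/{name}.png",d["frame"][:,:,::-1]); np.savez(f"pics/{name}.npz",**d)
    return d
def rays(d,uv):
    uv=np.atleast_2d(np.asarray(uv,float)); a=(uv-[d["cx"],d["cy"]])/d["f"]
    if d["fish"]:
        th=np.linalg.norm(a,axis=1,keepdims=True); k=np.where(th<1e-9,1,np.sin(th)/np.maximum(th,1e-9))
        v=np.hstack([a*k,np.cos(th)])
    else: v=np.hstack([a,np.ones((len(a),1))])
    return v@d["T"][:3,:3].T
def plane(d,uv,z):
    v=rays(d,uv); c=d["T"][:3,3]; return c+v*((z-c[2])/v[:,2:3])
def load(name):
    q=np.load(f"pics/{name}.npz"); d={k:(q[k] if q[k].ndim else q[k].item()) for k in q.files}; return d
def yaw(s): 
    m=R.from_rotvec(s["ee_rot"]).as_matrix(); return np.arctan2(m[1,0],m[0,0])
def rect(m):  # ortho: grid world image  -> used with topdown
    pass
def ortho(d,x0,x1,y0,y1,z,mm=1.0):
    "top-down resample of plane z; rows: x decreasing, cols: y decreasing"
    xs=np.arange(x1,x0,-mm/1000); ys=np.arange(y1,y0,-mm/1000)
    X,Y=np.meshgrid(xs,ys,indexing="ij"); P=np.stack([X.ravel(),Y.ravel(),np.full(X.size,z)],1)-d["T"][:3,3]
    P=P@d["T"][:3,:3]; 
    if d["fish"]:
        rr=np.hypot(P[:,0],P[:,1]); th=np.arctan2(rr,P[:,2]); k=th/np.maximum(rr,1e-9)
    else: k=1/P[:,2]
    u=(P[:,0]*k*d["f"]+d["cx"]).reshape(X.shape).astype(np.float32);v=(P[:,1]*k*d["f"]+d["cy"]).reshape(X.shape).astype(np.float32)
    return cv2.remap(d["frame"],u,v,cv2.INTER_LINEAR)
E
python3 - <<'E'
from h import *
d=cap("top","top1")
for n,uv,z in [("white",(379,211),.024),("dark",(403,222),.016),("green",(369,237),.008),("coaster",(287,231),.006),("tray",(197,250),.012),("cup",(202,254),.09),("votive",(240,160),.02),("bottle",(316,168),.0)]:
    print(n,plane(d,uv,z).round(3), d["range_z"][uv[1],uv[0]])
f=d["frame"]
cv2.imwrite("pics/crop1.png",cv2.resize(f[180:310,330:440],None,fx=5,fy=4.5,interpolation=cv2.INTER_CUBIC)[:,:,::-1])
cv2.imwrite("pics/crop2.png",cv2.resize(f[130:310,150:310],None,fx=3.3,fy=3.3,interpolation=cv2.INTER_CUBIC)[:,:,::-1])
s=monitor.get_state();print(yaw(s))
E
```

```text
white [[ 0.583 -0.231  0.024]] 1.2582816
dark [[ 0.558 -0.29   0.016]] 1.2583176
green [[ 0.522 -0.208  0.008]] 1.2653803
coaster [[ 0.538 -0.009  0.006]] 1.2988616
tray [[0.49  0.209 0.012]] 1.2910688
cup [[0.472 0.184 0.09 ]] 1.2904245
votive [[0.713 0.108 0.02 ]] 1.3319666
bottle [[ 0.698 -0.081  0.   ]] 1.2919092
0.23982243095207953
```

View pics/crop1.png

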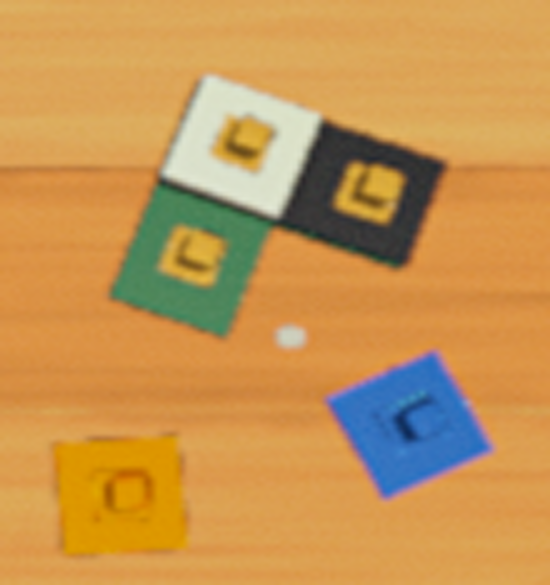

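View pics/crop2.png

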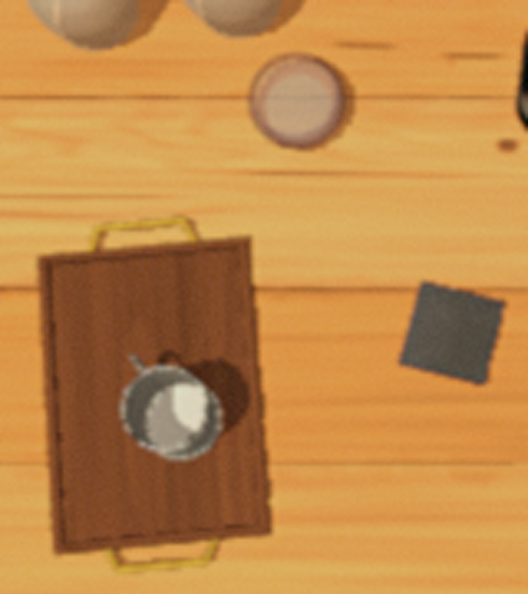

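The top crop confirms the white square on the dark slate oblong, on the green L. Blue at (412,274) and orange at (354,290) are decoys. The cup handle points up-left in the picture. Moving over the stack for a close look.

Emit:
apply_moves([
  [60,70,0,0],
  [110,130,0,0],
  [150,180,0,0],
  [190,230,0,0],
  [220,270,0,0],
  [260,310,0,0],
  [310,335,0,0],
  [355,350,0,0],
  [392,367,0,0],
  [392,367,0,0],
  [392,367,0,0],
  [392,367,0,0],
], claw=85, force=60)

```text
time: 1.7
eef_pos: [0.5395, -0.2413, 0.2394]
ee_rot: [3.119, 0.373, -0.001]
ft_force: [-0.3, -0.8, 0.8]
grip_width: 0.995
```

```bash
python3 - <<'E'
from h import *
d=cap("wrist","w1");s=monitor.get_state();print(s["time"],s["eef_pos"],yaw(s),s["joint_pos"].round(2))
E
```

```text
1.75 [ 0.53960391 -0.2412071   0.23955206] 0.2379371534747331 [ 0.71  0.29 -0.44  1.54  0.13  1.34 -1.08]
```

View pics/w1.png

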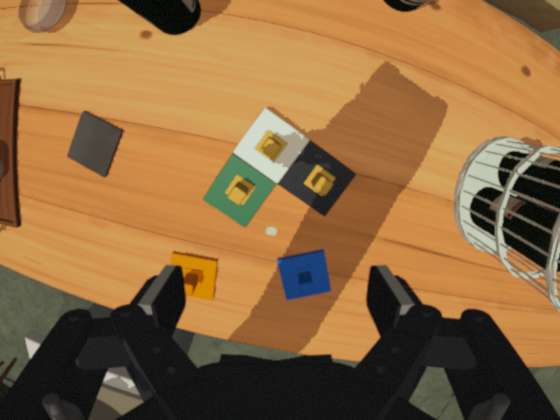

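The close view shows the white square at (270,145), the slate at (318,180), the green at (240,188), with posts on each, and the coaster at (95,143). Measuring with masks.

```bash
cat >> h.py <<'E'
def blob(d,box,z,fn,name=None,mm=0.5):
    o=ortho(d,*box,z,mm); hsv=cv2.cvtColor(o,cv2.COLOR_RGB2HSV); m=fn(o.astype(int),hsv.astype(int)).astype(np.uint8)*255
    m=cv2.morphologyEx(m,cv2.MORPH_OPEN,np.ones((3,3))); 
    cs,_=cv2.findContours(m,cv2.RETR_EXTERNAL,cv2.CHAIN_APPROX_NONE); c=max(cs,key=cv2.contourArea)
    (cx,cy),(w,h),a=cv2.minAreaRect(c); bp=cv2.boxPoints(((cx,cy),(w,h),a))
    W=lambda p: np.array([box[1]-p[1]*mm/1000, box[3]-p[0]*mm/1000])
    q=np.array([W(p) for p in bp]); e=q[1]-q[0]
    if name:
        cv2.drawContours(o,[c],-1,(255,0,255),1); cv2.imwrite(f"pics/{name}.png",o[:,:,::-1])
    return W((cx+0.5,cy+0.5)).round(4),(w*mm,h*mm),np.degrees(np.arctan2(e[1],e[0]))%90,q.round(4)
E
python3 - <<'E'
from h import *
d=load("w1"); f=d["frame"]
b=(0.44,0.68,-0.36,-0.13)
for z in (0.008,0.016,0.024): cv2.imwrite(f"pics/o{int(z*1000)}.png",ortho(d,*b,z,.4)[:,:,::-1])
print("white",blob(d,b,.024,lambda o,h:(h[...,1]<60)&(h[...,2]>120),"mw"))
print("green",blob(d,b,.008,lambda o,h:(h[...,0]>60)&(h[...,0]<95)&(h[...,1]>90)&(h[...,2]>40),"mg"))
print("slate",blob(d,b,.016,lambda o,h:(h[...,2]<55),"ms"))
bc=(0.48,0.60,-0.07,0.05)
print("coaster",blob(d,bc,.006,lambda o,h:(h[...,2]<105)&(h[...,1]<90),"mc"))
for p in [(300,175)]: print(f[p[1],p[0]])
# depths -> z check
def zat(u,v):
    dd=d["range_z"][v,u]; ray=rays(d,(u,v))[0]; fw=d["T"][:3,2]; return (d["T"][:3,3]+ray*dd/(ray@fw)).round(4)
for p in [(270,120),(335,195),(245,215),(271,143),(318,178),(240,186),(95,143),(260,250)]: print(p,zat(*p))
E
```

```text
white (array([ 0.5809, -0.2268]), (60.13069152832031, 61.245384216308594), np.float32(67.864494), array([[ 0.5641, -0.1872],
       [ 0.6208, -0.2103],
       [ 0.5982, -0.266 ],
       [ 0.5414, -0.2429]], dtype=float32))
green (array([ 0.5207, -0.203 ]), (58.020469665527344, 62.29204559326172), np.float32(68.62939), array([[ 0.5025, -0.1644],
       [ 0.5605, -0.1871],
       [ 0.5394, -0.2411],
       [ 0.4814, -0.2184]], dtype=float32))
slate (array([ 0.5573, -0.2863]), (63.99766159057617, 59.3894157409668), np.float32(68.74949), array([[ 0.5414, -0.2454],
       [ 0.5968, -0.2669],
       [ 0.5736, -0.3266],
       [ 0.5183, -0.3051]], dtype=float32))
coaster (array([ 0.539 , -0.0074]), (65.03797912597656, 64.04045867919922), np.float32(75.69973), array([[ 0.5162,  0.0323],
       [ 0.5783,  0.0164],
       [ 0.5622, -0.0466],
       [ 0.5002, -0.0308]], dtype=float32))
[57 58 58]
(270, 120) [ 0.6083 -0.2194  0.0224]
(335, 195) [ 0.5443 -0.311   0.0161]
(245, 215) [ 0.4942 -0.2162  0.0081]
(271, 143) [ 0.5867 -0.2262  0.0564]
(318, 178) [ 0.562  -0.2823  0.0415]
(240, 186) [ 0.5313 -0.2043  0.0272]
(95, 143) [ 0.5401 -0.0098  0.0063]
(260, 250) [ 0.4513 -0.2437 -0.0005]
```

```bash
cd pics; python3 -c "
import cv2,numpy as np
a=[cv2.imread(f+'.png') for f in('mw','mg','ms','mc')];H=max(i.shape[0] for i in a)
a=[cv2.copyMakeBorder(i,0,H-i.shape[0],0,0,cv2.BORDER_CONSTANT) for i in a]
r=np.vstack([np.hstack(a[:2]),cv2.copyMakeBorder(np.hstack(a[2:]),0,0,0,2*a[0].shape[1]-a[2].shape[1]-a[3].shape[1],cv2.BORDER_CONSTANT)]);s=min(800/r.shape[1],600/r.shape[0]);cv2.imwrite('mm.png',cv2.resize(r,None,fx=s,fy=s))"
```

```text
(no output)
```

View pics/mm.png

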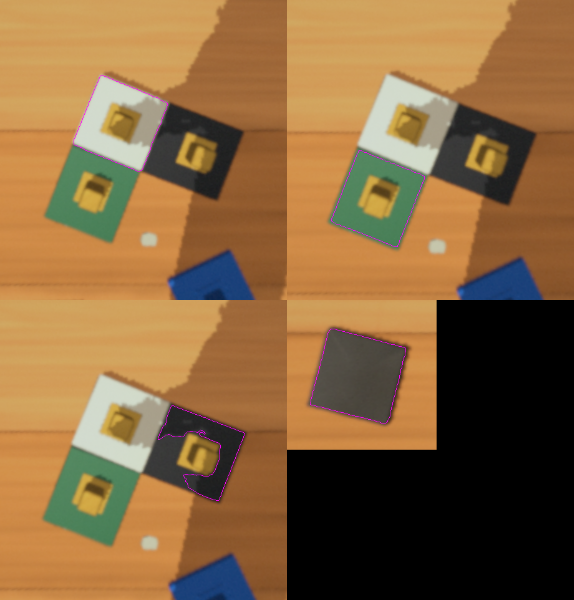

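Emit:
apply_moves([
  [-10,60,0,0],
  [-20,120,0,0],
  [-30,180,0,0],
  [-40,240,0,0],
  [-50,300,0,0],
  [-50,350,0,0],
  [-50,391,0,0],
  [-50,391,0,0],
  [-50,391,0,0],
])

```text
time: 2.88
eef_pos: [0.4906, 0.1495, 0.2393]
ee_rot: [3.118, 0.373, 0.0]
ft_force: [-1.1, -0.8, -0.4]
grip_width: 0.996
```

```bash
python3 - <<'E'
from h import *
d=cap("wrist","w2");s=monitor.get_state();print(s["time"],s["eef_pos"],yaw(s),s["joint_pos"].round(2))
E
```

```text
2.925 [0.49071473 0.14910473 0.23930841] 0.237417332370239 [ 0.3   0.15 -0.74  1.72  0.1   1.31 -1.8 ]
```

View pics/w2.png

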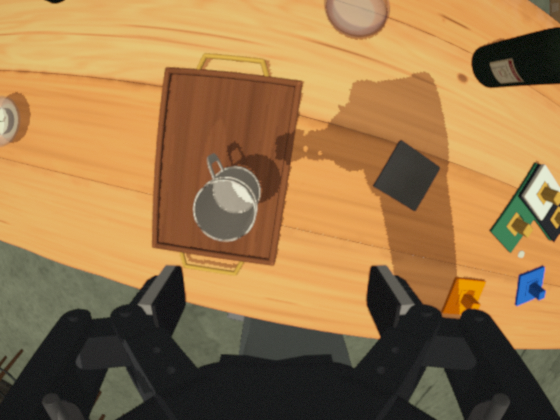

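The picture shows the tray from about (165,68) to (272,265), the cup rim at (225,210) with its handle at (213,162), and the coaster at (406,175).

```bash
python3 - <<'E'
from h import *
d=load("w2")
b=(0.36,0.64,0.09,0.33)
print("tray",blob(d,b,.012,lambda o,h:((h[...,2]<140)&(h[...,1]>90))|(h[...,1]<70),"mt"))
o=[ortho(d,.40,.58,.12,.28,z,.5) for z in (.098,.07)]
cv2.imwrite("pics/cups.png",np.hstack(o)[:,:,::-1])
cz=blob(d,(0.40,.58,.12,.28),.098,lambda o,h:(h[...,1]<75),"mcup");print(cz[:3])
bc=(0.48,0.60,-0.07,0.05)
print("coaster",blob(d,bc,.006,lambda o,h:(h[...,2]<105)&(h[...,1]<90),"mc2"))
E
cd pics; python3 -c "
import cv2,numpy as np
a=[cv2.imread(f+'.png') for f in('cups','mcup','mt')];H=max(i.shape[0] for i in a)
a=[cv2.copyMakeBorder(i,0,H-i.shape[0],0,0,cv2.BORDER_CONSTANT) for i in a]
r=np.hstack(a);print(r.shape);s=800/r.shape[1];cv2.imwrite('mm2.png',cv2.resize(r[:360,:960],(800,300)));cv2.imwrite('mm3.png',np.hstack([a[2],cv2.imread('mc2.png').repeat(1,0) if 0 else a[2]*0])[:,:480])"
```

```text
tray (array([0.4948, 0.2128]), (217.89764404296875, 154.2878875732422), np.float32(6.0812225), array([[0.5952, 0.3013],
       [0.6116, 0.1479],
       [0.3949, 0.1248],
       [0.3785, 0.2782]], dtype=float32))
(array([0.4807, 0.1905]), (57.05449676513672, 73.71198272705078), np.float32(82.96205))
coaster (array([ 0.5388, -0.0047]), (65.0370864868164, 63.47232437133789), np.float32(75.618614), array([[ 0.5164,  0.035 ],
       [ 0.5779,  0.0192],
       [ 0.5617, -0.0438],
       [ 0.5002, -0.028 ]], dtype=float32))
(560, 1443, 3)
```

View pics/mm2.png

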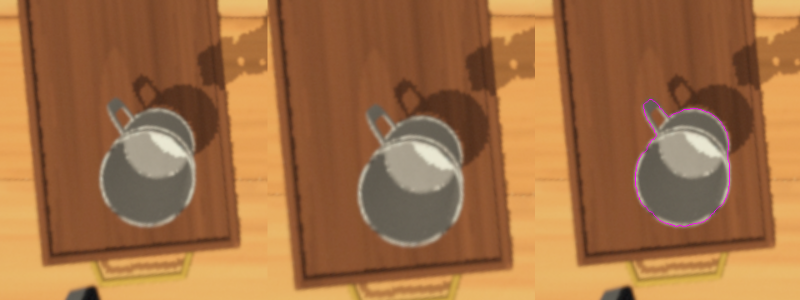

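View pics/mm3.png

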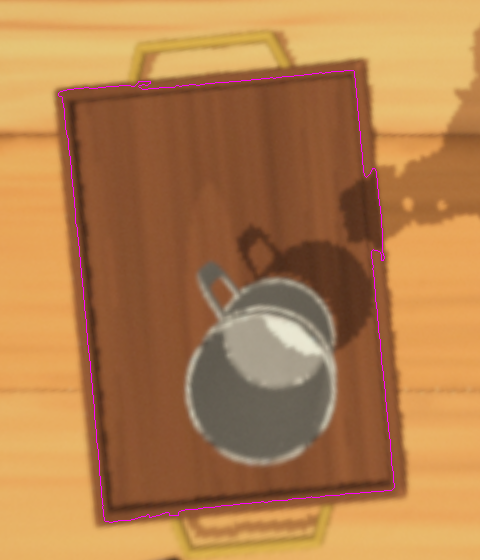

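```bash
cat >> h.py <<'E'
def circ(d,c,z,r=.0285,tol=.005,mm=.25):
    b=(c[0]-.05,c[0]+.05,c[1]-.05,c[1]+.05); o=ortho(d,*b,z,mm); g=cv2.GaussianBlur(cv2.cvtColor(o,cv2.COLOR_RGB2GRAY),(0,0),3)
    h=cv2.HoughCircles(g,cv2.HOUGH_GRADIENT,1,200,param1=60,param2=12,minRadius=int((r-tol)/mm*1000),maxRadius=int((r+tol)/mm*1000))
    x,y,R_=h[0][0]; cv2.circle(o,(int(x),int(y)),int(R_),(255,0,255),1); 
    return (b[1]-y*mm/1000,b[3]-x*mm/1000,R_*mm),o
E
python3 - <<'E'
from h import *
d=load("w2")
c,o=circ(d,(.474,.191),.098);print(c);cv2.imwrite("pics/ci.png",o[:,:,::-1])
hs=cv2.cvtColor(ortho(d,.4,.58,.12,.28,.098,.5),cv2.COLOR_RGB2HSV); m=(hs[...,1]<75).astype(np.uint8)*255
cs,_=cv2.findContours(m,0,1);k=max(cs,key=cv2.contourArea)[:,0,:]
P=np.c_[.58-k[:,1]*.0005,.28-k[:,0]*.0005]; P=P[P[:,0]<.475]
A=np.c_[2*P,np.ones(len(P))];q=np.linalg.lstsq(A,(P**2).sum(1),rcond=None)[0];print(q[:2],np.sqrt(q[2]+q[0]**2+q[1]**2))
E
```

```text
(np.float32(0.472625), np.float32(0.191625), np.float32(28.9))
[0.47315257 0.19173164] 0.028334748192462865
```

View pics/ci.png

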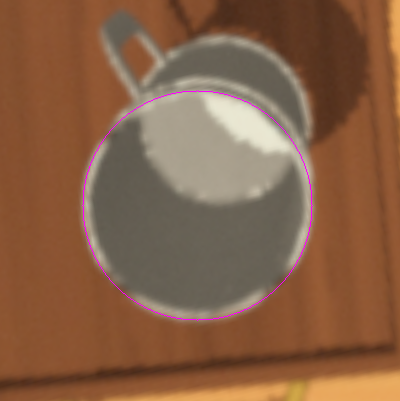

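Emit:
apply_moves([
  [-9,21,0,0.16],
  [-18,43,0,0.328],
  [-18,43,-50,0.328],
  [-18,43,-80,0.328],
  [-18,43,-80,0.328],
  [-18,43,-80,0.328],
])

```text
time: 3.68
eef_pos: [0.4733, 0.1934, 0.1607]
ee_rot: [3.016, 0.878, 0.002]
ft_force: [0.4, 0.2, 1.0]
grip_width: 0.999
```

```bash
python3 - <<'E'
from h import *
d=cap("wrist","w3");s=monitor.get_state();print(s["time"],s["eef_pos"],yaw(s),s["joint_pos"].round(2))
c,o=circ(d,(.4735,.1917),.098);print(c);cv2.imwrite("pics/ci3.png",o[:,:,::-1])
E
```

```text
3.725 [0.47346052 0.19370508 0.16094142] 0.5667268495986607 [ 0.24  0.23 -0.8   1.83  0.18  1.16 -1.62]
(np.float32(0.47312504), np.float32(0.19207498), np.float32(26.675))
```

View pics/w3.png

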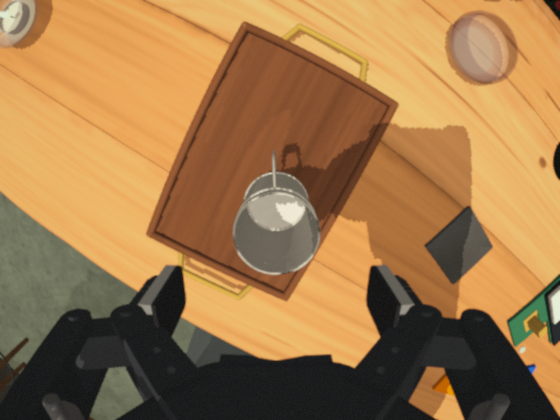

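View pics/ci3.png

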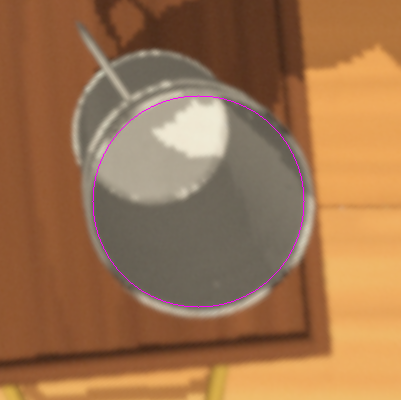

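The rim is centred between the jaws (column 277) and the handle lies along tool x. Descending and gripping.

Emit:
apply_moves([
  [0,-2,-35,0],
  [0,-2,-70,0],
  [0,-2,-95,0],
  [0,-2,-105,0],
  [0,-2,-105,0],
  [0,-2,-105,0],
])

```text
time: 4.47
eef_pos: [0.4734, 0.1922, 0.0557]
ee_rot: [3.016, 0.88, 0.003]
ft_force: [0.4, 0.2, 0.1]
grip_width: 0.994
```

Emit:
apply_moves([
  [0,0,0,0],
  [0,0,0,0],
  [0,0,0,0],
  [0,0,0,0],
  [0,0,0,0],
  [0,0,0,0],
], claw=45, force=40)

```text
time: 5.22
eef_pos: [0.473, 0.1921, 0.0552]
ee_rot: [3.016, 0.88, 0.002]
ft_force: [-1.3, -0.3, 5.3]
grip_width: 0.649
```

Emit:
apply_moves([
  [0,0,5,0],
  [0,0,15,0],
  [0,0,30,0],
  [0,0,45,0],
  [0,0,55,0],
  [0,0,55,0],
])

```text
time: 5.98
eef_pos: [0.473, 0.192, 0.1103]
ee_rot: [3.016, 0.879, 0.003]
ft_force: [-0.1, -0.2, -2.1]
grip_width: 0.647
```

```bash
python3 - <<'E'
from h import *
d=cap("wrist","w4");s=monitor.get_state();print(s["time"],s["eef_pos"],yaw(s),s["joint_pos"].round(2),s["grip_width"],s["ft_force"])
d=cap("scene","s4")
E
```

```text
6.025 [0.47261868 0.19178014 0.10957102] 0.5675914966936412 [ 0.22  0.29 -0.78  1.88  0.24  1.06 -1.66] 0.6470155747287737 [ 1.00389466  0.26805409 -2.2845563 ]
```

View pics/w4.png

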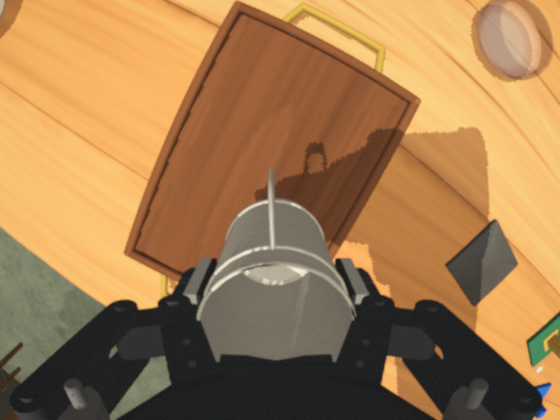

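View pics/s4.png

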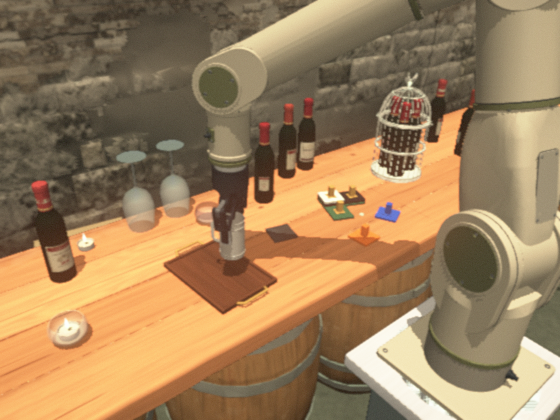

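Cup lifted cleanly, with the tray free below it. Moving beside the coaster to measure it close up.

Emit:
apply_moves([
  [0,-40,10,0],
  [-5,-90,20,0],
  [-10,-150,20,0],
  [-13,-200,20,0],
  [-13,-242,20,0],
  [-13,-242,20,0],
  [-13,-242,20,0],
])

```text
time: 6.95
eef_pos: [0.4592, -0.0495, 0.1289]
ee_rot: [-3.015, -0.88, 0.001]
ft_force: [0.3, -0.9, -1.1]
grip_width: 0.65
```

```bash
python3 - <<'E'
from h import *
d=cap("wrist","w5");s=monitor.get_state();print(s["time"],s["eef_pos"],yaw(s))
bc=(0.48,0.60,-0.07,0.06)
for z in (0.006,0): print("coaster",blob(d,bc,z,lambda o,h:(h[...,1]<110),"mc5"))
E
```

```text
7.0 [ 0.45933393 -0.04897464  0.12901751] 0.5692561187978414
coaster (array([ 0.5384, -0.0058]), (65.67176818847656, 64.7462158203125), np.float32(75.37912), array([[ 0.5157,  0.0344],
       [ 0.5783,  0.018 ],
       [ 0.5617, -0.0455],
       [ 0.4991, -0.0292]], dtype=float32))
coaster (array([ 0.5389, -0.0056]), (67.2494125366211, 66.34490203857422), np.float32(75.37913), array([[ 0.5155,  0.0355],
       [ 0.5797,  0.0188],
       [ 0.5627, -0.0463],
       [ 0.4986, -0.0296]], dtype=float32))
```

View pics/w5.png

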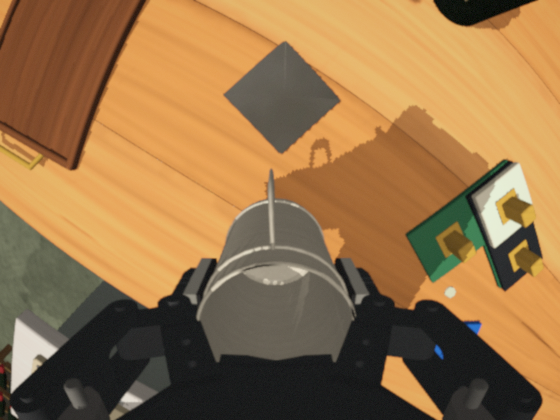

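View pics/mc5.png

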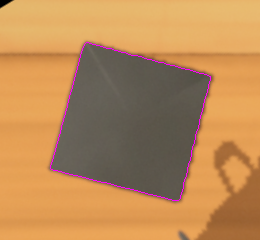

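```bash
python3 - <<'E'
from h import *
d=load("w5")
p=plane(d,[(273,200),(224,250),(324,250)],.0795); tcp=np.array([.4592,-.0492]);c,s=np.cos(.569),np.sin(.569)
for q in p: e=q[:2]-tcp; print(q.round(4),"toolx",(e@[c,s]).round(4),"side",(e@[-s,c]).round(4))
q=plane(d,[(275,247),(199,310),(353,310)],.1715)
for w in q: e=w[:2]-tcp; print(w.round(4),"toolx",(e@[c,s]).round(4),"side",(e@[-s,c]).round(4))
E
```

```text
[ 0.4802 -0.0352  0.0795] toolx 0.0252 side 0.0005
[ 0.4371 -0.0267  0.0795] toolx -0.0065 side 0.0309
[ 0.4704 -0.0787  0.0795] toolx -0.0065 side -0.0309
[ 0.4879 -0.0319  0.1715] toolx 0.0335 side -0.0009
[ 0.4539 -0.0228  0.1715] toolx 0.0098 side 0.0251
[ 0.4823 -0.0671  0.1715] toolx 0.0098 side -0.0275
```

```bash
python3 - <<'E'
from h import *
d=load("w3"); tcp=np.array([.4732,.1920]);c,s=np.cos(.5665),np.sin(.5665)
for uv,z in [((275,173),.006),((277,188),.098),((277,274),.098)]:
    w=plane(d,uv,z)[0]; e=w[:2]-tcp; print(w.round(4),"toolx",(e@[c,s]).round(4),"side",(e@[-s,c]).round(4))
f=load("w3")["frame"];g=load("w5")["frame"]
a=cv2.resize(f[150:290,210:350],None,fx=2.8,fy=2.8);b=cv2.resize(g[150:360,180:390],(392,392))
cv2.imwrite("pics/cmp.png",np.hstack([a,b])[:,:,::-1])
S=cap("scene","s5")["frame"];cv2.imwrite("pics/s5c.png",cv2.resize(S[170:290,230:350],None,fx=4.5,fy=4.5,interpolation=cv2.INTER_CUBIC)[:,:,::-1])
E
```

```text
[0.4941 0.2062 0.006 ] toolx 0.0252 side 0.0008
[0.4994 0.208  0.098 ] toolx 0.0307 side -0.0006
[0.4495 0.1762 0.098 ] toolx -0.0285 side -0.0007
```

View pics/cmp.png

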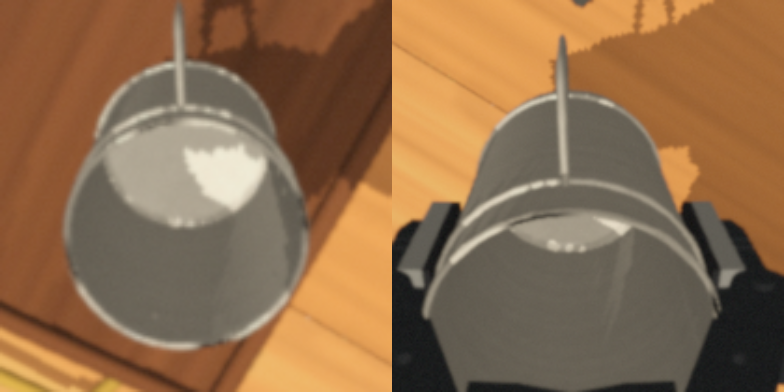

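View pics/s5c.png

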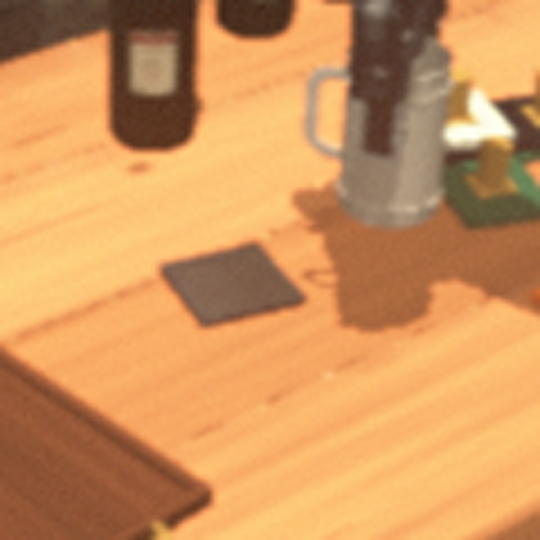

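The grip did not tilt the cup: the base offset is the same before and after (25.2 mm). Carrying it onto the coaster.

Emit:
apply_moves([
  [27,15,0,0],
  [55,30,0,0],
  [79.5,43.5,0,0],
  [79.5,43.5,-20,0],
  [79.5,43.5,-45,0],
  [79.5,43.5,-60,0],
  [79.5,43.5,-68,0],
  [79.5,43.5,-68,0],
  [79.5,43.5,-68,0],
])

```text
time: 8.18
eef_pos: [0.5395, -0.0066, 0.0621]
ee_rot: [3.015, 0.88, 0.002]
ft_force: [-0.3, -0.0, -2.2]
grip_width: 0.653
```

```bash
python3 - <<'E'
from h import *
d=cap("wrist","w6");s=monitor.get_state();print(s["time"],s["eef_pos"],yaw(s),s["ft_force"])
S=cap("scene","s6")["frame"];cv2.imwrite("pics/s6c.png",np.hstack([cv2.resize(S[190:290,230:330],None,fx=4,fy=4,interpolation=cv2.INTER_CUBIC),cv2.resize(d["frame"][120:320,170:370],(400,400))])[:,:,::-1])
E
```

```text
8.225 [ 0.53951969 -0.00664642  0.06213204] 0.5677078342298758 [ 0.14874872  0.16627804 -1.35361055]
```

View pics/s6c.png

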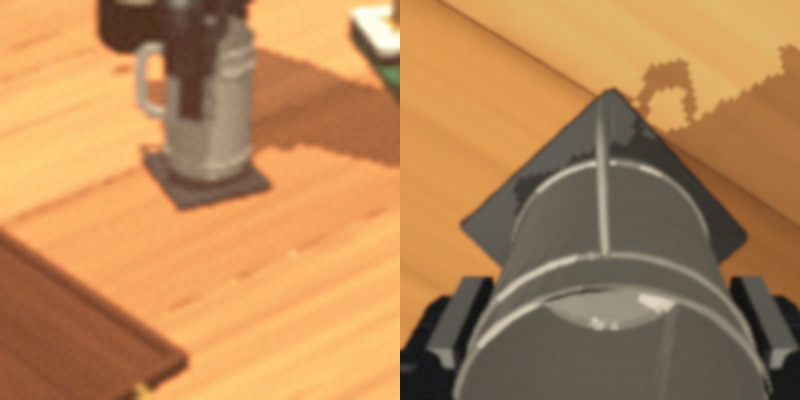

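Emit:
apply_moves([
  [-0.5,1,-3,0],
  [-0.5,1,-6.2,0],
  [-0.5,1,-6.2,0],
  [-0.5,1,-6.2,0],
])

```text
time: 8.78
eef_pos: [0.5388, -0.0054, 0.0554]
ee_rot: [3.016, 0.88, 0.001]
ft_force: [0.2, 0.7, 2.7]
grip_width: 0.649
```

Emit:
apply_moves([
  [0,0,0,0],
  [0,0,0,0],
  [0,0,0,0],
  [0,0,0,0],
], claw=85)

```text
time: 9.28
eef_pos: [0.5384, -0.0057, 0.0551]
ee_rot: [3.016, 0.88, -0.0]
ft_force: [-0.6, 0.7, -0.1]
grip_width: 0.998
```

Emit:
apply_moves([
  [0,0,30,0],
  [0,0,70,0],
  [0,0,110,0],
  [0,0,130,0],
  [0,0,130,0],
  [0,0,130,0],
])

```text
time: 10.02
eef_pos: [0.5379, -0.0057, 0.1841]
ee_rot: [-3.016, -0.88, 0.002]
ft_force: [0.4, 0.1, -1.1]
grip_width: 0.996
```

```bash
python3 - <<'E'
from h import *
d=cap("wrist","w7");s=monitor.get_state();print(s["time"],s["eef_pos"],yaw(s),s["ft_force"])
print(circ(d,(.5384,-.0058),.098,tol=.003)[0])
S=cap("scene","s7")["frame"];cv2.imwrite("pics/s7c.png",np.hstack([cv2.resize(S[190:290,230:330],None,fx=4,fy=4,interpolation=cv2.INTER_CUBIC),cv2.resize(ortho(d,.48,.6,-.07,.05,.006,.3),(400,400))])[:,:,::-1])
E
```

```text
10.075 [ 0.53782327 -0.00572517  0.18387037] 0.5677756229315486 [-0.23661236  0.40987641 -0.06849958]
(np.float32(0.540525), np.float32(-0.003425002), np.float32(29.125))
```

View pics/s7c.png

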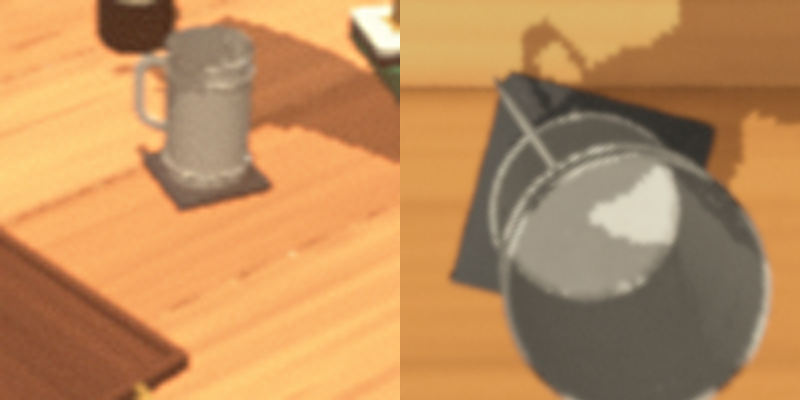

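View pics/w7.png

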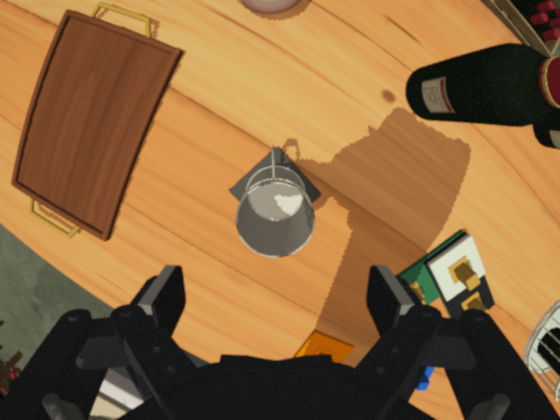

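The cup stands centred and upright. Base-circle edges give an axis of about (0.538,-0.0055) against the coaster at (0.538,-0.006). On to the square board.

Emit:
apply_moves([
  [-20,-50,0,0.15],
  [-30,-100,0,0.3],
  [-10,-150,0,0.45],
  [20,-195,-5,0.624],
  [43,-221,-20,0.624],
  [43,-221,-40,0.624],
  [43,-221,-60,0.624],
  [43,-221,-60,0.624],
  [43,-221,-60,0.624],
], claw=42)

```text
time: 11.25
eef_pos: [0.5816, -0.226, 0.1259]
ee_rot: [2.599, 1.764, 0.001]
ft_force: [-0.3, -0.6, 0.8]
grip_width: 0.491
```

```bash
python3 - <<'E'
from h import *
d=cap("wrist","w8");s=monitor.get_state();print(s["time"],s["eef_pos"],yaw(s),s["joint_pos"].round(2))
b=(0.44,0.68,-0.36,-0.13)
print("white",blob(d,b,.024,lambda o,h:(h[...,1]<60)&(h[...,2]>100),"mw"))
print("post",blob(d,(.54,.62,-.27,-.19),.056,lambda o,h:(h[...,1]>120)&(h[...,0]<35),"mp"))
E
cd pics; python3 -c "
import cv2,numpy as np
a=cv2.resize(cv2.imread('mp.png'),(400,400));b=cv2.resize(cv2.imread('w8.png'),(533,400));c=np.hstack([a,b]);cv2.imwrite('c8.png',cv2.resize(c,(790,340)))"
```

```text
11.3 [ 0.58183093 -0.2262981   0.12622946] 1.1924069194842821 [ 0.75  0.48 -0.59  1.57  0.28  1.17 -0.28]
white (array([ 0.5812, -0.2263]), (61.38024139404297, 60.7730598449707), np.float32(67.77495), array([[ 0.5649, -0.1861],
       [ 0.6212, -0.2091],
       [ 0.5979, -0.2659],
       [ 0.5417, -0.2429]], dtype=float32))
post (array([ 0.6055, -0.2302]), (28.5, 80.0), np.float32(0.0), array([[ 0.62  , -0.19  ],
       [ 0.62  , -0.27  ],
       [ 0.5915, -0.27  ],
       [ 0.5915, -0.19  ]], dtype=float32))
```

View pics/c8.png

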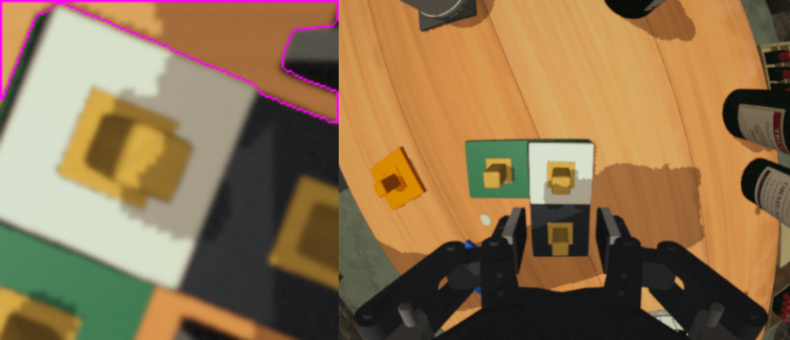

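The jaws are centred over the white board's post, with the slate post behind it and clear. Descending and gripping.

Emit:
apply_moves([
  [-0.5,0,-40,0],
  [-0.5,0,-70,0],
  [-0.5,0,-88,0],
  [-0.5,0,-88,0],
  [-0.5,0,-88,0],
])

```text
time: 11.92
eef_pos: [0.5819, -0.2268, 0.0387]
ee_rot: [2.599, 1.762, 0.002]
ft_force: [0.5, 0.3, 0.8]
grip_width: 0.488
```

Emit:
apply_moves([
  [0,0,0,0],
  [0,0,0,0],
  [0,0,0,0],
  [0,0,0,0],
  [0,0,0,0],
], claw=5, force=70)

```text
time: 12.55
eef_pos: [0.5818, -0.2269, 0.0384]
ee_rot: [2.599, 1.762, 0.002]
ft_force: [-0.7, 0.5, 5.5]
grip_width: 0.168
```

Emit:
apply_moves([
  [0,0,5,0],
  [0,0,20,0],
  [0,0,50,0],
  [0,0,100,0],
  [0,0,140,0],
  [0,0,140,0],
])

```text
time: 13.3
eef_pos: [0.5828, -0.2269, 0.1818]
ee_rot: [2.595, 1.76, 0.006]
ft_force: [0.4, 1.1, -1.5]
grip_width: 0.176
```

```bash
python3 - <<'E'
from h import *
d=cap("wrist","w9");s=monitor.get_state();print(s["time"],s["eef_pos"],yaw(s),s["joint_pos"].round(2),s["ft_force"])
E
```

```text
13.35 [ 0.58167501 -0.22679193  0.1793029 ] 1.1918184175848487 [ 0.76  0.43 -0.61  1.52  0.25  1.27 -0.26] [ 0.32748588  0.01447976 -1.64620272]
```

View pics/w9.png

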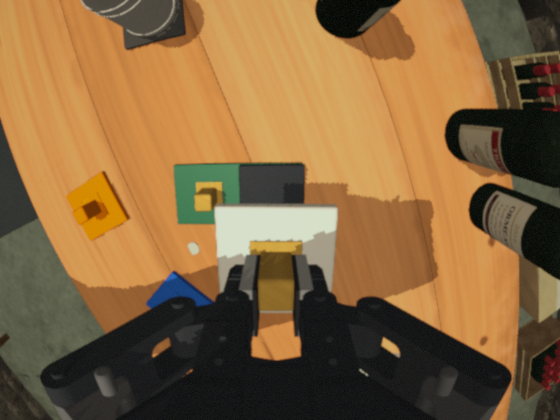

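```bash
python3 - <<'E'
from h import *
d=load("w9");s=dict(eef_pos=[.5818,-.2268,.1797])
zt=.1797-.0144
c,sn=np.cos(1.192),np.sin(1.192)
for uv in [(215,207),(337,207),(276,207)]:
    e=plane(d,uv,zt)[0][:2]-[.5818,-.2268]; print("toolx",(e@[c,sn]).round(4),"side",(e@[-sn,c]).round(4))
b=(0.44,0.68,-0.36,-0.13)
d=load("w7"); b=(0.34,0.64,0.08,0.34); o=ortho(d,*b,.012,.5); cv2.imwrite("pics/tr7.png",o[:,:,::-1])
for v in (130,150,170): print("tray",blob(d,b,.012,lambda o,h:((h[...,2]<v)&(h[...,1]>90)),"mt7"))
E
```

```text
toolx 0.0301 side 0.0279
toolx 0.03 side -0.0316
toolx 0.03 side -0.0018
tray (array([0.4939, 0.2161]), (222.0432891845703, 149.1063690185547), np.float32(5.5139313), array([[0.5975, 0.3012],
       [0.6118, 0.1528],
       [0.3908, 0.1315],
       [0.3765, 0.2799]], dtype=float32))
tray (array([0.4923, 0.2106]), (248.3612823486328, 162.34033203125), np.float32(5.710594), array([[0.608 , 0.304 ],
       [0.6242, 0.1425],
       [0.3771, 0.1178],
       [0.3609, 0.2793]], dtype=float32))
tray (array([0.4942, 0.2111]), (255.55995178222656, 164.74545288085938), np.float32(6.017067), array([[0.6129, 0.3067],
       [0.6302, 0.1429],
       [0.376 , 0.1161],
       [0.3587, 0.2799]], dtype=float32))
```

View pics/mt7.png

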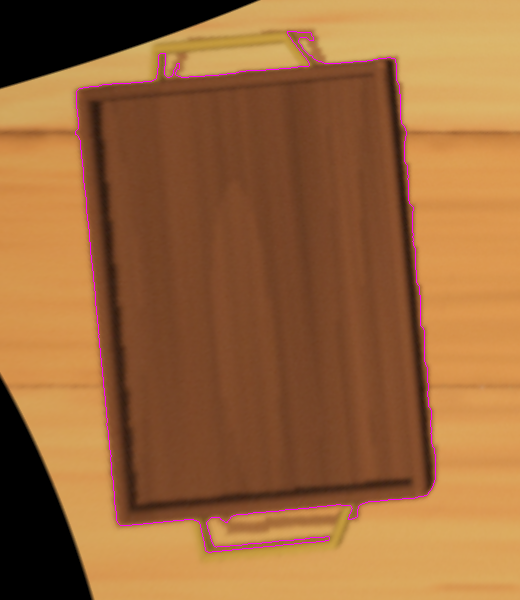

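Square firmly held and level, with its front edge at +30 mm as it must be. Carrying it over the tray.

Emit:
apply_moves([
  [-35,40,0,0],
  [-70,90,0,0.05],
  [-84,150,0,0.15],
  [-84,210,0,0.25],
  [-84,270,0,0.36],
  [-84,330,0,0.475],
  [-84,370,0,0.475],
  [-84,397,0,0.475],
  [-84,397,0,0.475],
  [-84,397,0,0.475],
])

```text
time: 14.6
eef_pos: [0.4967, 0.1694, 0.1764]
ee_rot: [-2.113, -2.325, 0.002]
ft_force: [-0.1, -0.5, -1.3]
grip_width: 0.172
```

```bash
python3 - <<'E'
from h import *
d=cap("wrist","w10");s=monitor.get_state();print(s["time"],s["eef_pos"],yaw(s),s["joint_pos"].round(2),s["ft_force"])
b=(0.34,0.64,0.08,0.34); o=ortho(d,*b,.012,.5); cv2.imwrite("pics/tr10.png",o[:,:,::-1])
E
```

```text
14.65 [0.49688013 0.16906104 0.1765888 ] 1.6654560339786797 [ 0.39  0.28 -0.92  1.77  0.24  1.21 -0.5 ] [-1.1107748  -0.20842063 -1.64005443]
```

View pics/w10.png

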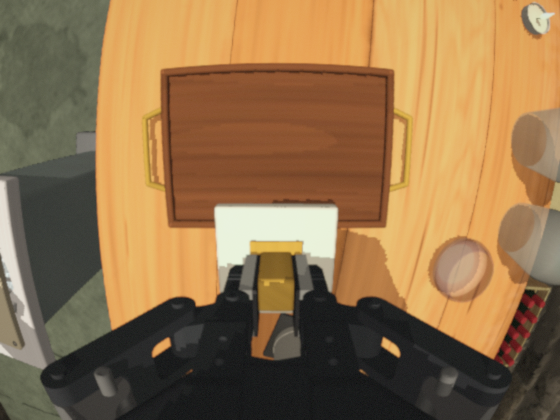

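View pics/tr10.png

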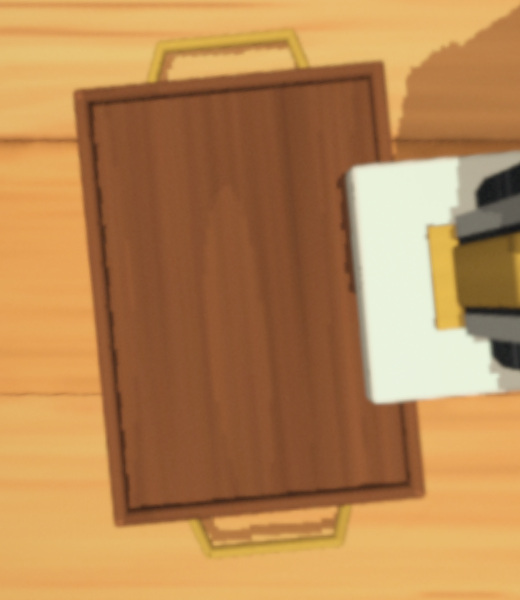

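```bash
python3 - <<'E'
from h import *
d=load("w10")
def zat(u,v):
    dd=d["range_z"][v,u]; ray=rays(d,(u,v))[0]; fw=d["T"][:3,2]; return (d["T"][:3,3]+ray*dd/(ray@fw)).round(4)
for p in [(280,140),(200,100),(350,190),(280,67),(200,70),(166,140),(390,140),(389,100),(180,224),(260,50),(230,215)]: print(p,zat(*p))
E
```

```text
(280, 140) [0.4956 0.2219 0.0058]
(200, 100) [0.4173 0.254  0.0067]
(350, 190) [0.5685 0.1811 0.0053]
(280, 67) [0.489  0.2897 0.011 ]
(200, 70) [0.4159 0.2821 0.0115]
(166, 140) [0.3875 0.2145 0.0115]
(390, 140) [0.5994 0.2351 0.0122]
(389, 100) [0.4904 0.2399 0.311 ]
(180, 224) [0.4042 0.132  0.0117]
(260, 50) [ 4.686e-01  3.067e-01 -3.000e-04]
(230, 215) [0.4724 0.1931 0.1614]
```

```bash
python3 - <<'E'
from h import *
d=load("w10")
cs=np.array([(162,71),(393,71),(385,227),(169,227)])
g=cv2.cvtColor(d["frame"],cv2.COLOR_RGB2GRAY)
for z in(.006,.012,.018):
    p=plane(d,cs,z)[:,:2]; print(z,p.round(4).tolist(),p.mean(0).round(4),[round(float(np.linalg.norm(p[i]-p[i-1])),4) for i in range(4)], np.degrees(np.arctan2(*(p[1]-p[0])[::-1])),np.degrees(np.arctan2(*(p[2]-p[3])[::-1])))
f=d["frame"];cv2.imwrite("pics/z10.png",np.vstack([np.hstack([cv2.resize(f[y:y+40,x:x+40],(290,290),interpolation=0) for x,y in [(145,52),(372,52)]]),np.hstack([cv2.resize(f[y:y+40,x:x+40],(290,290),interpolation=0) for x,y in [(150,205),(365,205)]])])[:,:,::-1])
E
```

```text
0.006 [[0.3765, 0.2815], [0.5968, 0.303], [0.6118, 0.1468], [0.3906, 0.1254]] [0.4939 0.2142] [0.1567, 0.2213, 0.1569, 0.2223] 5.572425561960096 5.522469621662965
0.012 [[0.3787, 0.2807], [0.5947, 0.3018], [0.6094, 0.1487], [0.3925, 0.1277]] [0.4938 0.2147] [0.1536, 0.217, 0.1538, 0.2179] 5.572425561960106 5.52246962166296
0.018 [[0.381, 0.2799], [0.5926, 0.3005], [0.607, 0.1505], [0.3945, 0.1299]] [0.4938 0.2152] [0.1505, 0.2126, 0.1507, 0.2135] 5.5724255619601015 5.522469621662964
```

View pics/z10.png

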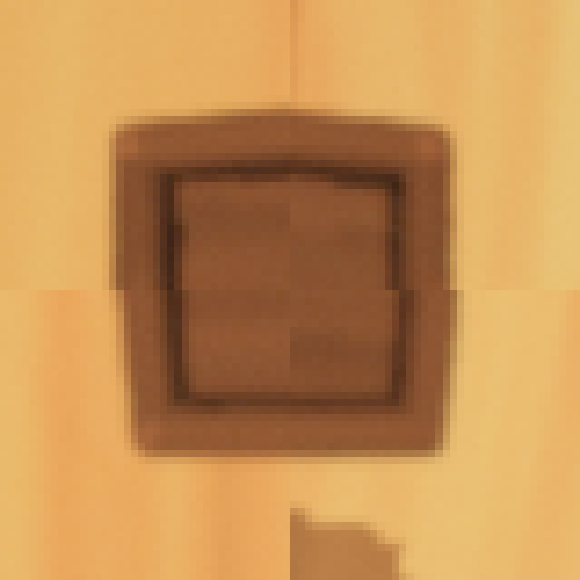

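```bash
python3 - <<'E'
from h import *
d=load("w10"); s=monitor.get_state(); print(s["eef_pos"],yaw(s))
T=np.array([.4968,.1692]);ps=1.666;c,sn=np.cos(ps),np.sin(ps)
for uv in [(215,206.5),(337,206.5)]:
    e=plane(d,uv,.1765-.0144)[0][:2]-T; print("toolx",(e@[c,sn]).round(4),"side",(e@[-sn,c]).round(4))
cs=np.array([(160.4,69.5),(394.1,69.2),(387,227.8),(168.2,227.8)])
for z in(.006,.012):
    p=plane(d,cs,z)[:,:2]; print(z,p.mean(0).round(4),[round(float(np.linalg.norm(p[i]-p[i-1])),4) for i in range(4)], np.degrees(np.arctan2(*(p[1]-p[0])[::-1])),np.degrees(np.arctan2(*(p[2]-p[3])[::-1])))
t=cap("top"); cs=[]
b=(0.34,0.64,0.08,0.34); o=ortho(t,*b,.012,.5); cv2.imwrite("pics/tt.png",o[:,:,::-1])
E
```

```text
[0.49688013 0.16906104 0.1765888 ] 1.6654560339786797
toolx 0.0306 side 0.0291
toolx 0.0307 side -0.0295
0.006 [0.4941 0.2147] [0.1593, 0.2242, 0.1597, 0.2256] 5.636395964525832 5.5188440074803795
0.012 [0.494  0.2152] [0.1561, 0.2197, 0.1566, 0.2212] 5.63639596452583 5.518844007480378
```

```bash
python3 - <<'E'
from h import *
# inner rim edge on floor plane / top: use w7 & w10, w2 line-fit of outer rim top edges with gradient along scan lines
def edge(d,name):
    b=(0.34,0.64,0.08,0.34); o=ortho(d,*b,.012,.5); h=cv2.cvtColor(o,cv2.COLOR_RGB2HSV)[...,2].astype(float); sat=o[...,0].astype(float)
    return o
d=load("w10"); o=edge(d,"")
r=o[...,0].astype(float)
for row in (200,250,300,350,400): # left edge
    g=r[row,50:140]; th=(g[:15].mean()+g[-15:].mean())/2; print(row,50+np.argmax(g<th), end=" ")
print()
for col in (160-20,230,300,340):
    g=r[460:560,col]; 
    print(col,[int(x) for x in r[40:120:8,col]],[int(x) for x in r[480:560:8,col]])
E
```

```text
200 84 250 88 300 93 350 98 400 103 
140 [232, 233, 232, 233, 233, 228, 138, 105, 132, 136] [132, 130, 130, 121, 105, 132, 228, 232, 232, 232]
230 [218, 176, 228, 233, 225, 144, 103, 135, 136, 134] [134, 135, 123, 120, 142, 233, 225, 182, 190, 219]
300 [223, 205, 214, 209, 142, 118, 123, 128, 128, 127] [136, 130, 106, 144, 228, 231, 178, 195, 211, 230]
340 [234, 234, 234, 191, 141, 94, 139, 140, 141, 141] [139, 98, 138, 139, 182, 196, 203, 205, 214, 234]
```

Tray centre (0.494, 0.215), yaw 5.58°, size 220×156 (true 222×158). The square goes to tray (0,-34), which is (0.4973, 0.181).

Emit:
apply_moves([
  [0.5,12,0,0.003],
  [0.5,12,-40,0.003],
  [0.5,12,-80,0.003],
  [0.5,12,-115,0.003],
  [0.5,12,-130,0.003],
  [0.5,12,-130,0.003],
  [0.5,12,-130,0.003],
])

```text
time: 15.58
eef_pos: [0.4983, 0.1829, 0.0485]
ee_rot: [2.108, 2.328, 0.003]
ft_force: [0.7, -0.1, -0.6]
grip_width: 0.171
```

```bash
python3 - <<'E'
from h import *
d=cap("wrist","w11");s=monitor.get_state();print(s["time"],s["eef_pos"],yaw(s),s["ft_force"])
cap("scene","s11");S=load("s11")["frame"];cv2.imwrite("pics/s11c.png",cv2.resize(S[215:315,160:285],None,fx=5,fy=5,interpolation=cv2.INTER_CUBIC)[:,:,::-1])
E
```

```text
15.625 [0.49842636 0.18280066 0.04859018] 1.6696066629159383 [-0.81252982 -1.11214912 -0.76023663]
```

View pics/w11.png

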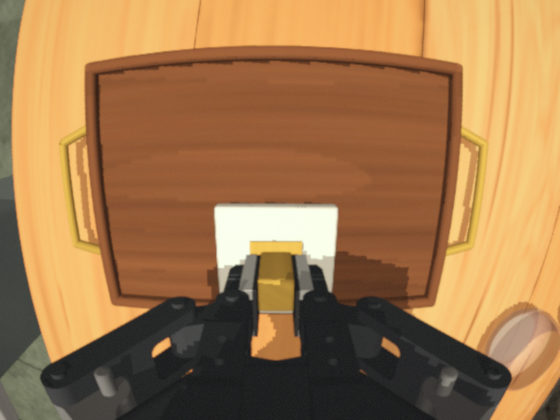

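View pics/s11c.png

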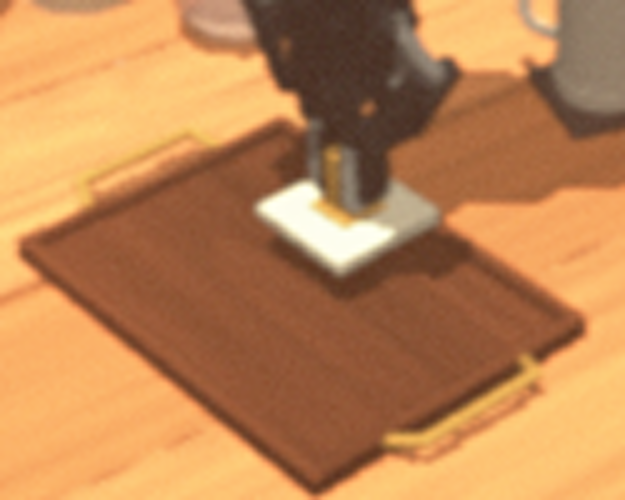

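```bash
python3 - <<'E'
from h import *
d=load("w11"); T=np.array([.4984,.1829]);ps=1.669;c,sn=np.cos(ps),np.sin(ps)
cs=np.array([(86,67.5),(463,67.5),(436.5,306),(110.5,305.5)])
for z in(.006,.012):
    p=plane(d,cs,z)[:,:2]; m=p.mean(0); print(z,m.round(4),[round(float(np.linalg.norm(p[i]-p[i-1])),4) for i in range(4)], np.degrees(np.arctan2(*(p[1]-p[0])[::-1])),np.degrees(np.arctan2(*(p[2]-p[3])[::-1])))
    
for uv in [(215,205),(337,205)]:
    e=plane(d,uv,.0486-.0144)[0][:2]-T; print("toolx",(e@[c,sn]).round(4),"side",(e@[-sn,c]).round(4))
E
```

```text
0.006 [0.4944 0.213 ] [0.1593, 0.2264, 0.1593, 0.2304] 5.633754414834725 5.625839871320957
0.012 [0.4943 0.2143] [0.1539, 0.2187, 0.1539, 0.2226] 5.633754414834723 5.625839871320962
toolx 0.0311 side 0.0289
toolx 0.0312 side -0.0296
```

Emit:
apply_moves([
  [-1,-2.9,-6,0],
  [-1,-2.9,-13,0],
  [-1,-2.9,-19.5,0],
  [-1,-2.9,-19.5,0],
  [-1,-2.9,-19.5,0],
])

```text
time: 16.3
eef_pos: [0.4964, 0.1792, 0.0283]
ee_rot: [2.108, 2.328, -0.002]
ft_force: [-6.1, -3.9, 16.9]
grip_width: 0.175
```

Emit:
apply_moves([
  [0,0,0,0],
  [0,0,0,0],
  [0,0,0,0],
], claw=42)

```text
time: 16.68
eef_pos: [0.4964, 0.1795, 0.0274]
ee_rot: [-2.109, -2.328, 0.0]
ft_force: [-0.0, 0.1, 0.0]
grip_width: 0.493
```

Emit:
apply_moves([
  [0,0,20,0],
  [0,0,60,0],
  [0,0,110,0],
  [0,0,140,0],
  [0,0,140,0],
  [0,0,140,0],
])

```text
time: 17.42
eef_pos: [0.4963, 0.1794, 0.1678]
ee_rot: [2.108, 2.328, -0.0]
ft_force: [-0.1, -0.5, 0.3]
grip_width: 0.489
```

```bash
python3 - <<'E'
from h import *
d=cap("wrist","w12");s=monitor.get_state();print(s["time"],s["eef_pos"],yaw(s),s["ft_force"])
print("white",blob(d,(.42,.58,.1,.26),.014,lambda o,h:(h[...,1]<60)&(h[...,2]>100),"mw"))
b=(0.34,0.64,0.08,0.34); o=ortho(d,*b,.012,.5); cv2.imwrite("pics/tr12.png",o[:,:,::-1])
E
```

```text
17.475 [0.49603055 0.17922812 0.16727002] 1.6698905069072751 [0.4196058  0.28072328 0.4867098 ]
white (array([0.4961, 0.1798]), (60.6589469909668, 60.61368179321289), np.float32(5.194412), array([[0.5238, 0.213 ],
       [0.5293, 0.1526],
       [0.4689, 0.1471],
       [0.4634, 0.2075]], dtype=float32))
```

View pics/tr12.png

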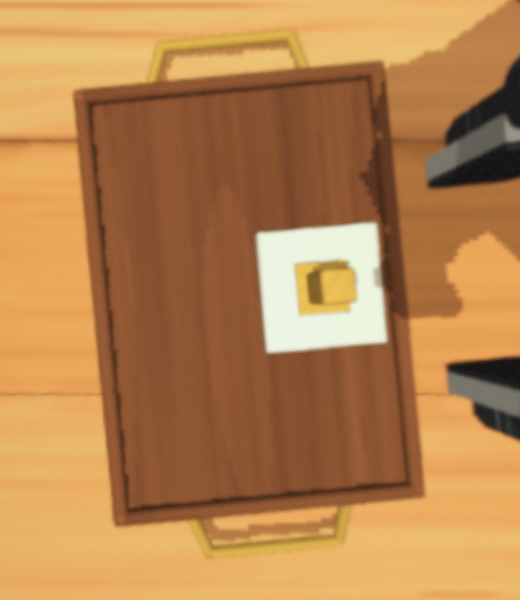

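Square placed at tray (-0.7,-35), flat. Back for the oblong board.

Emit:
apply_moves([
  [0,-60,0,0],
  [0,-120,0,-0.1],
  [0,-180,0,-0.2],
  [0,-240,0,-0.3],
  [0,-300,0,-0.4],
  [10,-360,0,-0.477],
  [35,-415,0,-0.477],
  [61,-462,-10,-0.477],
  [61,-462,-30,-0.477],
  [61,-462,-40,-0.477],
  [61,-462,-40,-0.477],
])

```text
time: 18.85
eef_pos: [0.5569, -0.2809, 0.1268]
ee_rot: [-2.596, -1.766, 0.001]
ft_force: [0.4, 0.7, -0.1]
grip_width: 0.49
```

```bash
python3 - <<'E'
from h import *
d=cap("wrist","w13");s=monitor.get_state();print(s["time"],s["eef_pos"],yaw(s),s["joint_pos"].round(2))
b=(0.44,0.68,-0.36,-0.13)
o=ortho(d,*b,.016,.4);cv2.imwrite("pics/o13.png",o[:,:,::-1])
print("slate",blob(d,b,.016,lambda o,h:(h[...,2]<75)&(h[...,1]<110),"ms"))
print("green",blob(d,b,.008,lambda o,h:(h[...,0]>60)&(h[...,0]<95)&(h[...,1]>90)&(h[...,2]>40),"mg"))
E
```

```text
18.9 [ 0.55735324 -0.28125052  0.1277495 ] 1.1945440452757075 [ 0.85  0.48 -0.6   1.57  0.28  1.18 -0.18]
slate (array([ 0.5682, -0.258 ]), (125.0035171508789, 59.968955993652344), np.float32(68.89519), array([[ 0.563 , -0.1887],
       [ 0.6189, -0.2103],
       [ 0.5739, -0.3269],
       [ 0.518 , -0.3053]], dtype=float32))
green (array([ 0.5211, -0.203 ]), (58.99764633178711, 64.3589096069336), np.float32(68.70264), array([[ 0.5021, -0.1636],
       [ 0.5621, -0.1869],
       [ 0.5406, -0.2419],
       [ 0.4807, -0.2185]], dtype=float32))
```

View pics/w13.png

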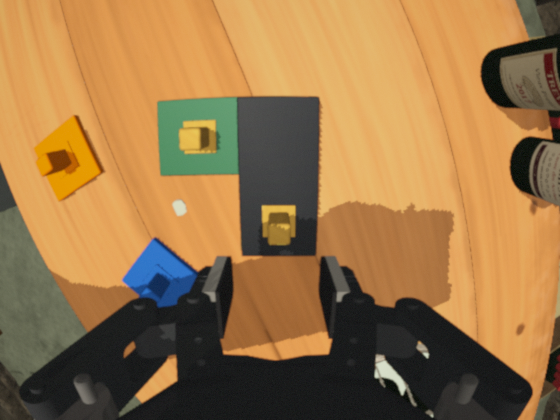

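View pics/o13.png

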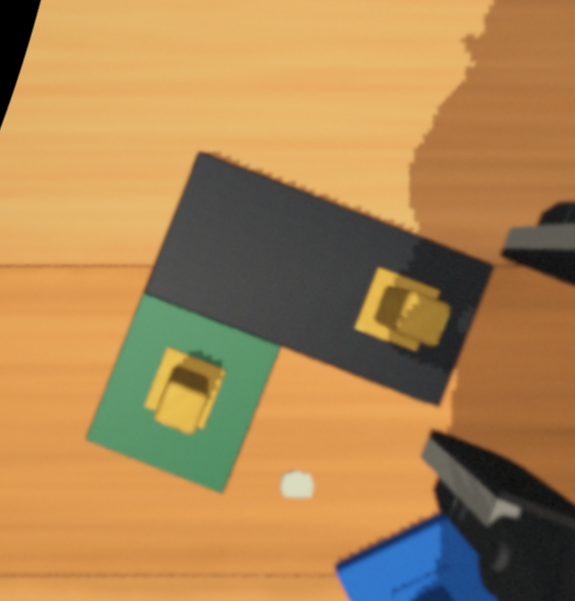

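Emit:
apply_moves([
  [-1,-7.5,-20,0.008],
  [-1,-7.5,-60,0.008],
  [-1,-7.5,-88,0.008],
  [-1,-7.5,-96.5,0.008],
  [-1,-7.5,-96.5,0.008],
  [-1,-7.5,-96.5,0.008],
])

```text
time: 19.65
eef_pos: [0.5573, -0.2904, 0.0325]
ee_rot: [2.591, 1.774, 0.002]
ft_force: [-0.1, -0.6, 0.5]
grip_width: 0.496
```

Emit:
apply_moves([
  [0,0,0,0],
  [0,0,0,0],
  [0,0,0,0],
  [0,0,0,0],
  [0,0,0,0],
], claw=5, force=90)

```text
time: 20.27
eef_pos: [0.5571, -0.2904, 0.0323]
ee_rot: [2.591, 1.774, 0.001]
ft_force: [-2.2, 0.0, 6.9]
grip_width: 0.169
```

Emit:
apply_moves([
  [0,0,5,0],
  [0,0,15,0],
  [0,0,35,0],
  [0,0,70,0],
  [0,0,115,0],
  [0,0,150,0],
  [0,0,150,0],
  [0,0,150,0],
])

```text
time: 21.28
eef_pos: [0.5562, -0.29, 0.1812]
ee_rot: [2.592, 1.775, -0.0]
ft_force: [-0.5, 0.3, -2.2]
grip_width: 0.164
```

```bash
python3 - <<'E'
from h import *
d=cap("wrist","w14");s=monitor.get_state();print(s["time"],s["eef_pos"],yaw(s),s["joint_pos"].round(2),s["ft_force"],s["wrist_torque"])
E
```

```text
21.325 [ 0.55588754 -0.28987188  0.18048694] 1.2008339044622074 [ 0.87  0.44 -0.61  1.51  0.26  1.28 -0.14] [-0.42393717 -0.09969204 -0.77550706] [-0.04324046  0.05624044  0.02307764]
```

View pics/w14.png

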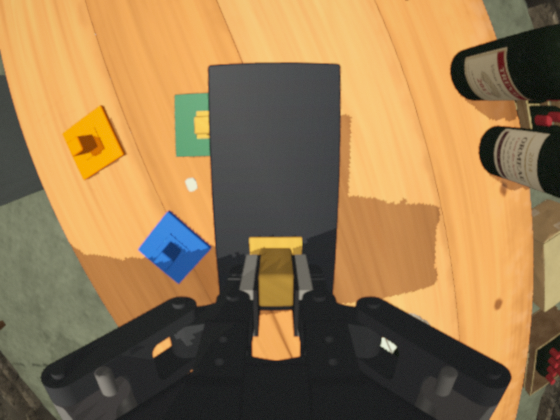

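```bash
python3 - <<'E'
from h import *
d=load("w14"); T=np.array([.5559,-.2899]);ps=1.201;c,sn=np.cos(ps),np.sin(ps)
def zat(u,v):
    dd=d["range_z"][v,u]; ray=rays(d,(u,v))[0]; fw=d["T"][:3,2]; return (d["T"][:3,3]+ray*dd/(ray@fw)).round(4)
for uv in [(208,65),(341,65)]:
    e=plane(d,uv,.1805-.0163)[0][:2]-T; print("toolx",(e@[c,sn]).round(4),"side",(e@[-sn,c]).round(4))
for p in [(230,90),(275,80),(320,90),(230,225),(325,225)]: print(zat(*p))
E
```

```text
toolx 0.0981 side 0.0305
toolx 0.098 side -0.0311
[ 0.568  -0.2028  0.1644]
[ 0.5889 -0.2062  0.1638]
[ 0.6065 -0.2178  0.1648]
[ 0.5433 -0.2627  0.1653]
[ 0.5868 -0.2799  0.1644]
```

Oblong level, front edge +98 mm (expected +97). Carrying it to the tray's near end.

Emit:
apply_moves([
  [-50,30,0,0],
  [-90,75,0,0.05],
  [-120,125,0,0.1],
  [-126,185,0,0.2],
  [-126,240,0,0.3],
  [-126,300,0,0.4],
  [-126,360,0,0.467],
  [-126,420,0,0.467],
  [-126,465,0,0.467],
  [-126,465,-20,0.467],
  [-126,465,-40,0.467],
  [-126,465,-40,0.467],
])

```text
time: 22.82
eef_pos: [0.429, 0.1746, 0.1395]
ee_rot: [-2.109, -2.325, 0.004]
ft_force: [-0.1, -0.9, -0.7]
grip_width: 0.164
```

Emit:
apply_moves([
  [0,0,0,0],
  [0,0,0,0],
])

```text
time: 23.08
eef_pos: [0.4309, 0.175, 0.1418]
ee_rot: [2.111, 2.326, 0.001]
ft_force: [0.5, -0.0, -1.6]
grip_width: 0.166
```

```bash
python3 - <<'E'
from h import *
d=cap("wrist","w15");s=monitor.get_state();print(s["time"],s["eef_pos"],yaw(s),s["joint_pos"].round(2),s["ft_force"],s["wrist_torque"])
o=ortho(d,.34,.64,.08,.34,.012,.5); cv2.imwrite("pics/tr15.png",o[:,:,::-1])
E
```

```text
23.125 [0.43084004 0.17492473 0.14176976] 1.6674303127756338 [ 0.53  0.19 -1.08  1.95  0.19  1.11 -0.53] [-0.50736918  0.86185193 -0.51340985] [-0.0130103  -0.00095106 -0.04579909]
```

View pics/w15.png

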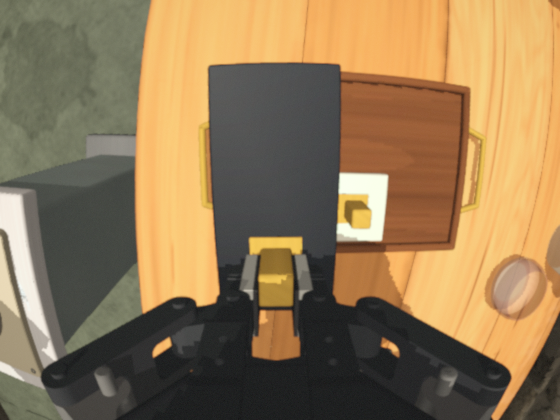

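View pics/tr15.png

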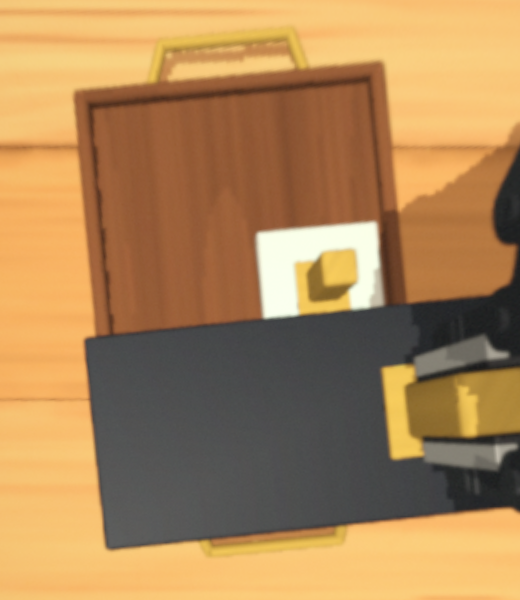

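Emit:
apply_moves([
  [-0.7,0,-35,0],
  [-0.7,0,-70,0],
  [-0.7,0,-88,0],
  [-0.7,0,-94,0],
  [-0.7,0,-94,0],
  [-0.7,0,-94,0],
])

```text
time: 23.88
eef_pos: [0.4305, 0.1752, 0.0481]
ee_rot: [2.111, 2.326, 0.002]
ft_force: [-0.1, 0.1, -1.0]
grip_width: 0.163
```

```bash
python3 - <<'E'
from h import *
d=cap("wrist","w16");s=monitor.get_state();print(s["time"],s["eef_pos"],yaw(s),s["ft_force"])
S=cap("scene","s16")["frame"];cv2.imwrite("pics/s16c.png",cv2.resize(S[215:315,160:285],None,fx=5,fy=5,interpolation=cv2.INTER_CUBIC)[:,:,::-1])
E
```

```text
23.925 [0.43042813 0.17511951 0.04803199] 1.6675857505836778 [ 0.11888038 -0.6939202   0.2720198 ]
```

View pics/w16.png

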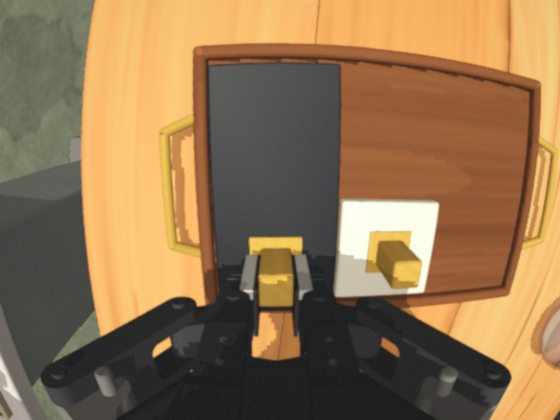

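View pics/s16c.png

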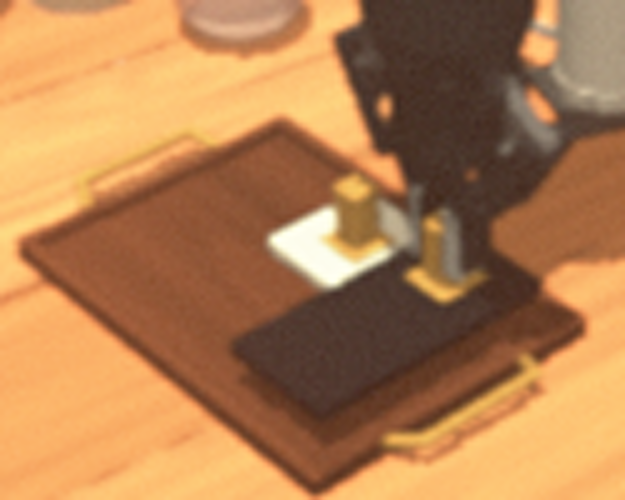

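```bash
python3 - <<'E'
from h import *
d=load("w16"); T=np.array([.4304,.1751]);ps=1.6676;c,sn=np.cos(ps),np.sin(ps)
def t(n,uv,z):
    e=plane(d,uv,z)[0][:2]-T; print(n,"toolx %.1f right %.1f"%(1000*e@[c,sn],-1000*e@[-sn,c]))
t("board FL",(208,66),.0318);t("board FR",(340,66),.0318)
t("white L front",(340,200),.014);t("white L back",(336,296),.014)
for z in (.006,.012):
  t("inner left front",(206,60),z);t("inner left mid",(211,180),z);t("inner front mid",(275,58),z)
  t("outer left front",(193,48),z);t("outer left mid",(202,200),z);t("outer front mid",(275,44),z)
f=d["frame"];cv2.imwrite("pics/z16.png",np.hstack([cv2.resize(f[35:95,180:240],(390,390),interpolation=0),cv2.resize(f[180:240,300:360],(390,390),interpolation=0)])[:,:,::-1])
E
```

```text
board FL toolx 97.4 right -30.9
board FR toolx 97.3 right 30.0
white L front toolx 28.9 right 35.2
white L back toolx -30.9 right 37.0
inner left front toolx 105.4 right -37.3
inner left mid toolx 38.4 right -35.8
inner front mid toolx 105.3 right -0.0
outer left front toolx 112.9 right -44.7
outer left mid toolx 26.9 right -41.6
outer front mid toolx 113.3 right -0.0
inner left front toolx 104.2 right -36.1
inner left mid toolx 39.5 right -34.6
inner front mid toolx 104.1 right -0.0
outer left front toolx 111.5 right -43.2
outer left mid toolx 28.4 right -40.2
outer front mid toolx 111.8 right -0.0
```

View pics/z16.png

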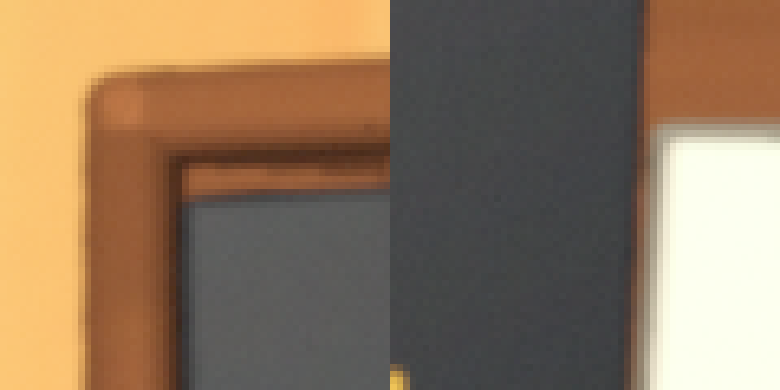

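```bash
python3 - <<'E'
from h import *
d=load("w16"); T=np.array([.4304,.1751]);ps=1.6676;c,sn=np.cos(ps),np.sin(ps)
f=d["frame"].astype(int)
# edge columns of slate by scanning rows
for v in (80,110,140,170,200,225):
    row=f[v,180:380].sum(1); dark=np.where((f[v,180:380].max(1)<105)&((f[v,180:380].max(1)-f[v,180:380].min(1))<22))[0]+180
    a=plane(d,[(dark.min()-.5,v),(dark.max()+.5,v)],.0318)[:,:2]-T
    print(v,dark.min(),dark.max(),(1000*a@[c,sn]).round(1),(-1000*a@[-sn,c]).round(1))
E
```

```text
80 208 339 [90.7 90.6] [-31.1  29.7]
110 208 339 [76.4 76.4] [-31.3  29.8]
140 209 339 [62.3 62.3] [-31.1  30.1]
170 210 338 [48. 48.] [-31.1  30.1]
200 212 337 [33.3 33.3] [-30.8  30.3]
225 214 336 [20.5 20.5] [-30.4  30.5]
```

Emit:
apply_moves([
  [1,0,0,0.012],
  [1,0,-6,0.012],
  [1,0,-12,0.012],
  [1,0,-17,0.012],
  [1,0,-17.5,0.012],
  [1,0,-17.5,0.012],
])

```text
time: 24.72
eef_pos: [0.4305, 0.1749, 0.0302]
ee_rot: [2.097, 2.339, -0.002]
ft_force: [-7.7, -4.5, 19.4]
grip_width: 0.164
```

```bash
python3 - <<'E'
from h import *
d=cap("wrist","w17");s=monitor.get_state();print(s["time"],s["eef_pos"],yaw(s),s["ft_force"])
def zat(u,v):
    dd=d["range_z"][v,u]; ray=rays(d,(u,v))[0]; fw=d["T"][:3,2]; return (d["T"][:3,3]+ray*dd/(ray@fw)).round(4)
for p in [(230,90),(320,90),(230,220),(325,220),(410,210),(430,150)]: print(zat(*p))
E
```

```text
24.775 [0.43052282 0.17486834 0.03020184] 1.6798889519124125 [-7.1499397  -5.10192206 20.17497377]
[0.4006 0.2574 0.0139]
[0.4415 0.2618 0.0149]
[0.406  0.1954 0.0142]
[0.4522 0.2005 0.0143]
[0.4969 0.21   0.0118]
[0.5053 0.2422 0.0051]
```

View pics/w17.png

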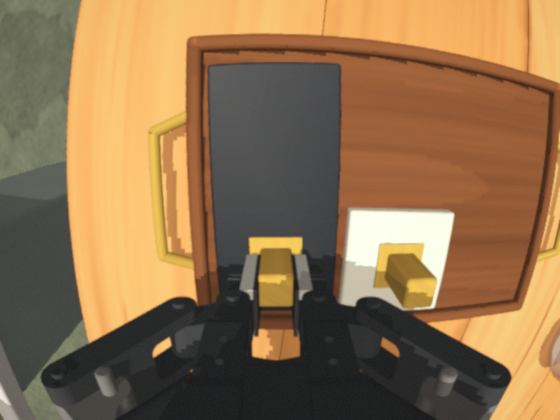

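Down flat (top at 14 mm everywhere) with gaps on all sides. Releasing and going for the L board.

Emit:
apply_moves([
  [0,0,0,0],
  [0,0,0,0],
  [0,0,0,0],
], claw=42)

```text
time: 25.15
eef_pos: [0.4307, 0.175, 0.0295]
ee_rot: [-2.097, -2.339, -0.0]
ft_force: [-0.5, 0.9, 0.7]
grip_width: 0.496
```

Emit:
apply_moves([
  [0,0,20,0],
  [0,0,60,0],
  [0,0,110,0],
  [0,0,140,0],
  [10,-50,140,0],
  [20,-105,140,-0.1],
  [30,-160,140,-0.2],
  [40,-215,140,-0.3],
  [50,-270,140,-0.4],
  [60,-325,140,-0.478],
  [70,-368,140,-0.478],
  [78,-385,125,-0.478],
])

```text
time: 26.65
eef_pos: [0.5091, -0.2135, 0.1548]
ee_rot: [2.594, 1.77, 0.001]
ft_force: [0.1, 0.3, 0.4]
grip_width: 0.495
```

Emit:
apply_moves([
  [4,-5,-20,0],
  [4,-5,-35,0],
  [4,-5,-35,0],
  [4,-5,-35,0],
])

```text
time: 27.15
eef_pos: [0.513, -0.2143, 0.1202]
ee_rot: [2.59, 1.777, 0.001]
ft_force: [0.3, 0.3, 0.4]
grip_width: 0.495
```

```bash
python3 - <<'E'
from h import *
d=cap("wrist","w18");s=monitor.get_state();print(s["time"],s["eef_pos"],yaw(s),s["joint_pos"].round(2))
b=(0.44,0.68,-0.36,-0.10)
g=blob(d,b,.008,lambda o,h:(h[...,0]>60)&(h[...,0]<95)&(h[...,1]>90)&(h[...,2]>30),"mg18");print(g)
E
```

```text
27.2 [ 0.5131382  -0.21452894  0.12039058] 1.2027301895286544 [ 0.94  0.38 -0.75  1.76  0.28  1.12 -0.27]
(array([ 0.5371, -0.244 ]), (125.54995727539062, 124.80458068847656), np.float32(68.376816), array([[ 0.5025, -0.1624],
       [ 0.6185, -0.2084],
       [ 0.5722, -0.3251],
       [ 0.4562, -0.2791]], dtype=float32))
```

View pics/w18.png

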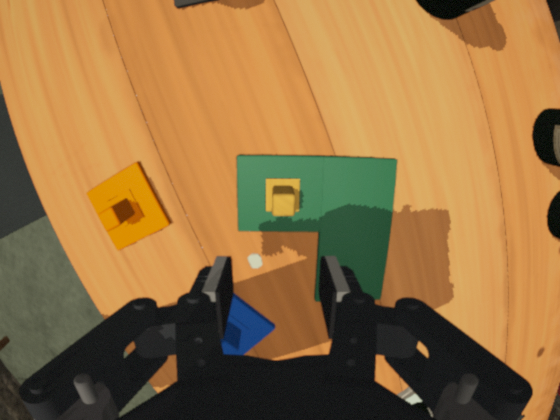

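View pics/mg18.png

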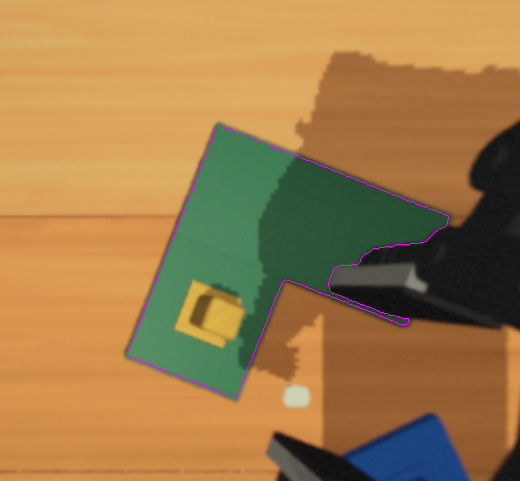

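L board at (0.537,-0.244), yaw 158.4°; its post computes to (0.523,-0.203), matching the picture at (283,190). Gripping.

Emit:
apply_moves([
  [5,6,-20,-0.009],
  [10,11.5,-50,-0.009],
  [10,11.5,-80,-0.009],
  [10,11.5,-97,-0.009],
  [10,11.5,-97,-0.009],
  [10,11.5,-97,-0.009],
])

```text
time: 27.95
eef_pos: [0.5235, -0.2038, 0.0239]
ee_rot: [2.598, 1.764, 0.002]
ft_force: [0.2, 0.0, -0.4]
grip_width: 0.49
```

Emit:
apply_moves([
  [0,0,0,0],
  [0,0,0,0],
  [0,0,0,0],
  [0,0,0,0],
  [0,0,0,0],
], claw=5, force=100)

```text
time: 28.58
eef_pos: [0.5234, -0.2038, 0.0238]
ee_rot: [2.598, 1.763, 0.001]
ft_force: [-0.8, 0.1, 6.0]
grip_width: 0.161
```

Emit:
apply_moves([
  [0,0,5,0],
  [0,0,15,0],
  [0,0,35,0],
  [0,0,70,0],
  [0,0,115,0],
  [0,0,155,0],
  [0,0,155,0],
  [0,0,155,0],
])

```text
time: 29.58
eef_pos: [0.5225, -0.2035, 0.1779]
ee_rot: [2.599, 1.764, -0.0]
ft_force: [-0.5, 0.2, -1.9]
grip_width: 0.164
```

```bash
python3 - <<'E'
from h import *
d=cap("wrist","w19");s=monitor.get_state();print(s["time"],s["eef_pos"],yaw(s),s["joint_pos"].round(2),s["ft_force"],s["wrist_torque"])
def zat(u,v):
    dd=d["range_z"][v,u]; ray=rays(d,(u,v))[0]; fw=d["T"][:3,2]; return (d["T"][:3,3]+ray*dd/(ray@fw)).round(4)
for p in [(230,225),(275,220),(320,225),(370,225),(380,300)]: print(zat(*p))
E
```

```text
29.625 [ 0.52221173 -0.20343613  0.17717861] 1.1928214727269741 [ 0.94  0.33 -0.78  1.68  0.24  1.23 -0.27] [ 0.25817581 -1.04103458 -2.30888165] [0.06876032 0.03775082 0.06249662]
[ 0.5103 -0.1757  0.1638]
[ 0.5313 -0.1821  0.1613]
[ 0.5509 -0.1921  0.1628]
[ 0.5746 -0.2018  0.1625]
[ 0.5613 -0.2065  0.218 ]
```

View pics/w19.png

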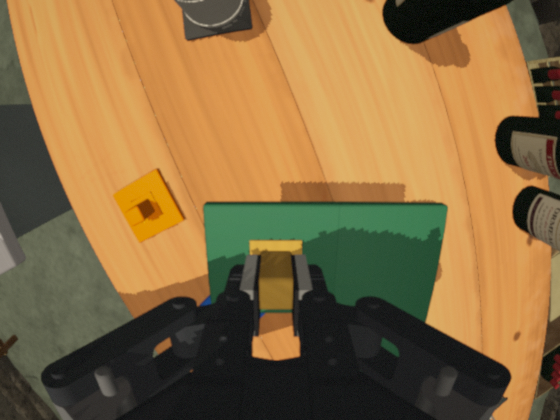

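Emit:
apply_moves([
  [-25,40,0,0],
  [-45,90,0,0.05],
  [-45,150,0,0.14],
  [-45,210,0,0.24],
  [-45,270,0,0.34],
  [-40,325,0,0.44],
  [-30,375,0,0.477],
  [-26,420,0,0.477],
  [-26,451,0,0.477],
  [-26,451,-20,0.477],
  [-26,451,-40,0.477],
  [-26,451,-50,0.477],
])

```text
time: 31.12
eef_pos: [0.4963, 0.2455, 0.1254]
ee_rot: [-2.11, -2.326, 0.004]
ft_force: [-0.6, -1.2, -0.5]
grip_width: 0.164
```

Emit:
apply_moves([
  [0,0,-20,0],
  [0,0,-40,0],
  [0,0,-50,0],
  [0,0,-50,0],
  [0,0,-50,0],
])

```text
time: 31.75
eef_pos: [0.4971, 0.2478, 0.0782]
ee_rot: [2.108, 2.329, 0.001]
ft_force: [-0.0, -0.2, -1.4]
grip_width: 0.164
```

```bash
python3 - <<'E'
from h import *
d=cap("wrist","w20");s=monitor.get_state();print(s["time"],s["eef_pos"],yaw(s),s["joint_pos"].round(2),s["ft_force"],s["wrist_torque"])
S=cap("scene","s20")["frame"];cv2.imwrite("pics/s20c.png",cv2.resize(S[215:315,160:285],None,fx=5,fy=5,interpolation=cv2.INTER_CUBIC)[:,:,::-1])
E
```

```text
31.8 [0.49715348 0.2478048  0.07831069] 1.6698620263619441 [ 0.24  0.52 -0.97  1.79  0.48  1.09 -0.8 ] [-0.18314893 -0.2906502  -0.95361377] [ 0.03986858  0.01754549 -0.00570654]
```

View pics/w20.png

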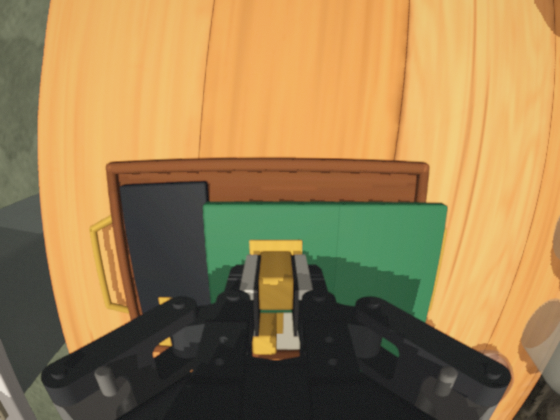

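View pics/s20c.png

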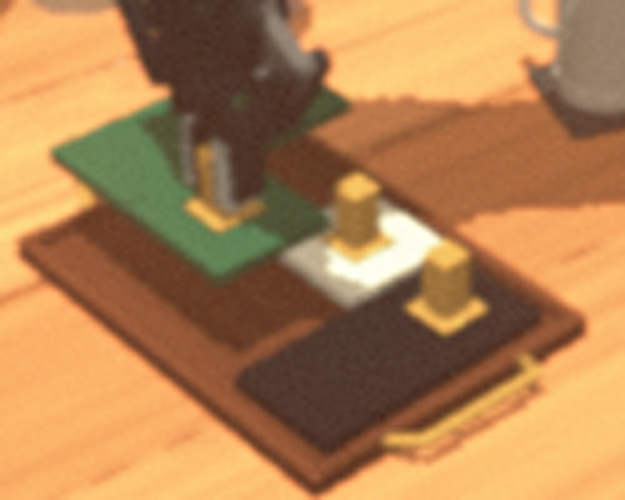

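```bash
python3 - <<'E'
from h import *
d=load("w20"); T=np.array([.4971,.2478]);ps=1.6698;c,sn=np.cos(ps),np.sin(ps)
def t(n,uv,z):
    e=plane(d,uv,z)[0][:2]-T; print(n,uv,"toolx %.1f right %.1f"%(1000*e@[c,sn],-1000*e@[-sn,c]))
f=d["frame"]
def crop(x,y,w=44): return cv2.resize(f[y:y+w,x:x+w],(260,260),interpolation=0)
cv2.imwrite("pics/z20.png",np.hstack([crop(100,150),crop(180,165),crop(415,150)])[:,:,::-1])
t("L FL",(204,203),.0625);t("L FR",(446,204),.0625)
t("L left low",(206,240),.0625); t("L right low",(434,320),.0625)
t("obl FR",(207,182),.014);t("obl R 200",(207,198),.014);t("obl FL",(122,184),.014);t("obl L low",(138,300),.014)
t("out FL",(108,163),.012);t("out FR",(428,163),.012);
E
```

```text
L FL (204, 203) toolx 31.9 right -34.6
L FR (446, 204) toolx 31.8 right 89.9
L left low (206, 240) toolx 12.7 right -34.8
L right low (434, 320) toolx -41.4 right 97.3
obl FR (207, 182) toolx 33.0 right -43.1
obl R 200 (207, 198) toolx 22.6 right -43.6
obl FL (122, 184) toolx 32.9 right -103.1
obl L low (138, 300) toolx -56.3 right -104.5
out FL (108, 163) toolx 47.5 right -113.8
out FR (428, 163) toolx 47.0 right 102.1
```

View pics/z20.png

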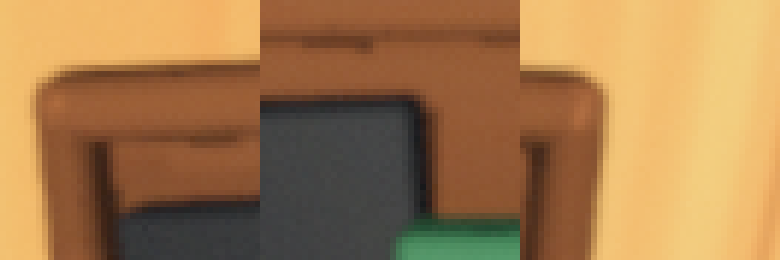

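Emit:
apply_moves([
  [-1.5,0.5,-10,0],
  [-1.5,0.5,-25,0],
  [-1.5,0.5,-32,0],
  [-1.5,0.5,-32,0],
  [-1.5,0.5,-32,0],
])

```text
time: 32.48
eef_pos: [0.4954, 0.2482, 0.0458]
ee_rot: [-2.109, -2.329, -0.001]
ft_force: [0.3, 0.0, -0.2]
grip_width: 0.158
```

```bash
python3 - <<'E'
from h import *
d=cap("wrist","w21");s=monitor.get_state();print(s["time"],s["eef_pos"],yaw(s))
S=cap("scene","s21")["frame"];cv2.imwrite("pics/s21c.png",cv2.resize(S[215:315,160:285],None,fx=5,fy=5,interpolation=cv2.INTER_CUBIC)[:,:,::-1])
E
```

```text
32.525 [0.49546387 0.24819179 0.04595809] 1.6698440673562145
```

View pics/w21.png

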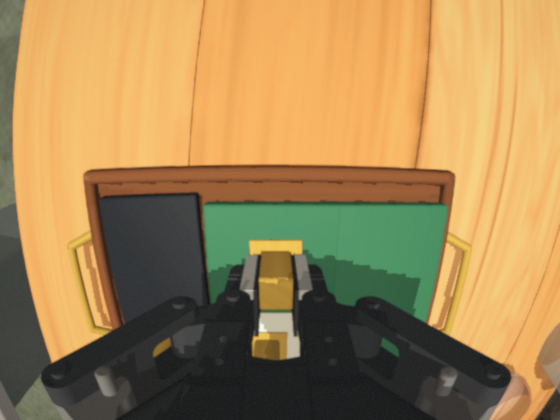

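View pics/s21c.png

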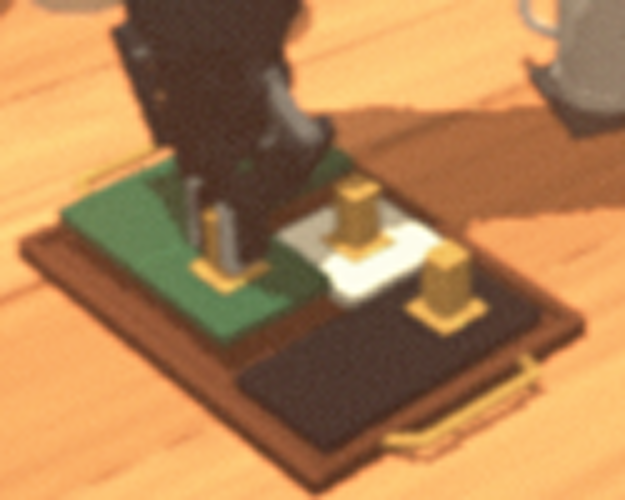

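```bash
python3 - <<'E'
from h import *
d=load("w21"); T=np.array([.4955,.2482]);ps=1.6698;c,sn=np.cos(ps),np.sin(ps)
def t(n,uv,z):
    e=plane(d,uv,z)[0][:2]-T; print(n,uv,"toolx %.1f right %.1f"%(1000*e@[c,sn],-1000*e@[-sn,c]))
t("L FL",(203.5,203),.0301);t("L FR",(447,204),.0301);t("L left low",(207,265),.0301)
t("obl FR",(199,194),.014);t("obl R low",(207,280),.014);t("obl FL",(102,197),.014)
t("out FL",(85.5,174),.012);t("out FR",(454,174.5),.012);t("out F mid",(270,166.5),.012);t("inn R",(441,190),.012)
E
```

```text
L FL (203.5, 203) toolx 31.8 right -35.0
L FR (447, 204) toolx 31.8 right 90.4
L left low (207, 265) toolx -1.3 right -35.5
obl FR (199, 194) toolx 32.6 right -40.9
obl R low (207, 280) toolx -18.8 right -40.1
obl FL (102, 197) toolx 31.7 right -101.0
out FL (85.5, 174) toolx 45.5 right -112.3
out FR (454, 174.5) toolx 44.9 right 103.9
out F mid (270, 166.5) toolx 46.7 right -2.9
inn R (441, 190) toolx 35.4 right 95.9
```

Gaps are about 5.5 mm left, 5.5 right and 7 front. Setting down.

Emit:
apply_moves([
  [0,0,-6,0],
  [0,0,-11,0],
  [0,0,-15.5,0],
  [0,0,-16.2,0],
  [0,0,-16.2,0],
])

```text
time: 33.2
eef_pos: [0.4952, 0.2479, 0.0299]
ee_rot: [2.108, 2.328, -0.001]
ft_force: [-4.4, -2.1, 7.8]
grip_width: 0.162
```

Emit:
apply_moves([
  [0,0,0,0],
  [0,0,0,0],
  [0,0,0,0],
], claw=42)

```text
time: 33.58
eef_pos: [0.4953, 0.248, 0.0293]
ee_rot: [-2.109, -2.329, -0.0]
ft_force: [-0.6, 0.4, -0.3]
grip_width: 0.492
```

Emit:
apply_moves([
  [0,0,20,0],
  [0,0,60,0],
  [0,0,110,0],
  [0,-40,150,0],
  [0,-75,170,0],
  [0,-75,170,0],
  [0,-75,170,0],
])

```text
time: 34.45
eef_pos: [0.495, 0.1735, 0.2]
ee_rot: [2.108, 2.329, 0.001]
ft_force: [-0.5, 0.5, -0.7]
grip_width: 0.494
```

```bash
python3 - <<'E'
from h import *
d=cap("wrist","w22");s=monitor.get_state();print(s["time"],s["eef_pos"],yaw(s))
o=ortho(d,.34,.64,.08,.34,.014,.5); cv2.imwrite("pics/tr22.png",o[:,:,::-1])
D=load("w22")
h=d["range_z"]; uu,vv=np.meshgrid(np.arange(560),np.arange(420)); 
ra=rays(d,np.c_[uu.ravel(),vv.ravel()]); P=d["T"][:3,3]+ra*(h.ravel()/(ra@d["T"][:3,2]))[:,None]; P=P.reshape(420,560,3)
f=d["frame"].astype(int); c=np.array([.494,.2146]); a=.0977
def st(n,tx,ty,r=6):
    w=c+np.array([tx*np.cos(a)-ty*np.sin(a),tx*np.sin(a)+ty*np.cos(a)])/1000
    m=np.hypot(P[...,0]-w[0],P[...,1]-w[1])<r/1000; print(n,(tx,ty),"z med %.1f mm n=%d"%(1000*np.median(P[...,2][m]),m.sum()))
for q in [(-90,50),(-45,50),(-90,-55),(-45,-55),(-67,0)]: st("obl",*q)
for q in [(-22,55),(-22,12),(90,55),(90,-55),(45,-55),(67,0)]: st("L",*q)
for q in [(-22,-55),(22,-55),(22,-12),(-22,-12)]: st("sq",*q)
t=cap("top","t22");cap("scene","s22")
F=t["frame"];cv2.imwrite("pics/t22c.png",cv2.resize(F[130:310,150:430],None,fx=2.8,fy=2.8,interpolation=cv2.INTER_CUBIC)[:,:,::-1])
E
```

```text
34.5 [0.49475509 0.1739591  0.19958123] 1.6712131265851198
obl (-90, 50) z med 14.3 mm n=108
obl (-45, 50) z med 14.1 mm n=116
obl (-90, -55) z med 14.2 mm n=95
obl (-45, -55) z med 253.0 mm n=515
obl (-67, 0) z med 14.2 mm n=110
L (-22, 55) z med 14.2 mm n=118
L (-22, 12) z med 14.1 mm n=117
L (90, 55) z med 14.1 mm n=108
L (90, -55) z med 14.0 mm n=96
L (45, -55) z med 259.7 mm n=703
L (67, 0) z med 14.0 mm n=109
sq (-22, -55) z med 197.9 mm n=219
sq (22, -55) z med 14.9 mm n=192
sq (22, -12) z med 14.0 mm n=116
sq (-22, -12) z med 14.1 mm n=114
```

View pics/tr22.png

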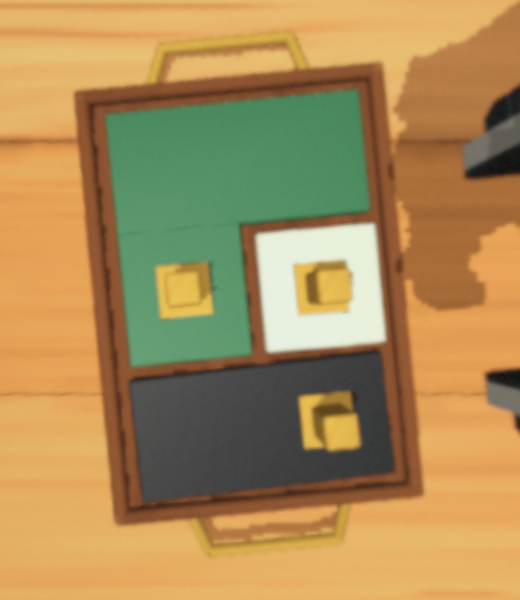

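View pics/t22c.png

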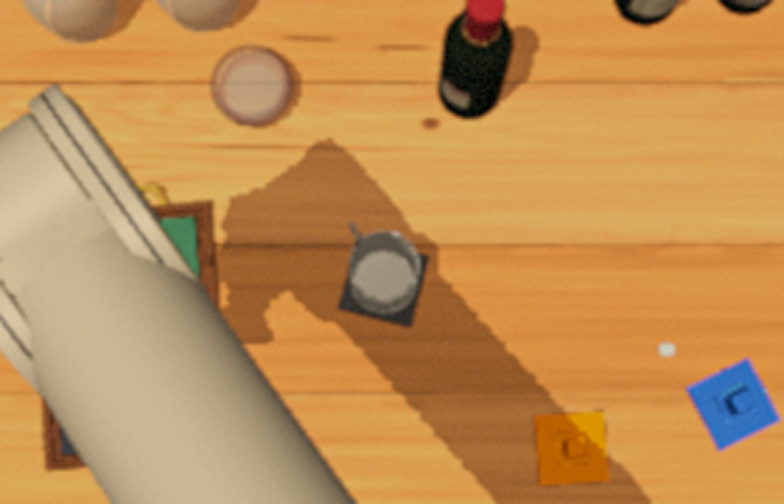

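View pics/s22.png

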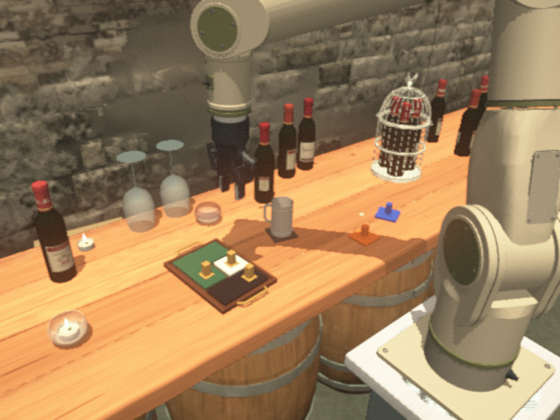

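```bash
python3 - <<'E'
from h import *
d=load("t22");a=load("top1")
# reprojection: cup rim centre vs coaster (coaster measured in the unobstructed first picture)
print(circ(d,(.5384,-.0058),.098,tol=.003)[0]); print(blob(a,(.48,.6,-.07,.05),.006,lambda o,h:(h[...,1]<90)&(h[...,2]<110))[:3])
for n,b in [("votive",(140,185,220,262)),("bottle",(118,178,300,338))]:
    y0,y1,x0,x1=b; print(n,"mean abs diff",np.abs(d["frame"][y0:y1,x0:x1].astype(int)-a["frame"][y0:y1,x0:x1]).mean())
E
```

```text
Traceback (most recent call last):
  File "h.py", line 52, in circ
    x,y,R_=h[0][0]; cv2.circle(o,(int(x),int(y)),int(R_),(255,0,255),1);
           ~^^^
TypeError: 'NoneType' object is not subscriptable
```

```bash
python3 - <<'E'
from h import *
d=load("t22");a=load("top1")
print(blob(a,(.48,.6,-.07,.05),.006,lambda o,h:(h[...,1]<90)&(h[...,2]<110))[:3])
o=ortho(d,.48,.6,-.07,.05,.098,.3);o2=ortho(d,.48,.6,-.07,.05,.006,.3);cv2.imwrite("pics/cc.png",np.hstack([o,o2])[:,:,::-1])
for n,b in [("votive",(140,185,220,262)),("bottle",(118,178,300,338))]:
    y0,y1,x0,x1=b; print(n,"mean abs diff",np.abs(d["frame"][y0:y1,x0:x1].astype(int)-a["frame"][y0:y1,x0:x1]).mean())
E
```

```text
(array([ 0.5388, -0.0079]), (61.870304107666016, 61.671600341796875), np.float32(75.61861))
votive mean abs diff 2.2627865961199296
bottle mean abs diff 2.9937134502923977
```

View pics/cc.png

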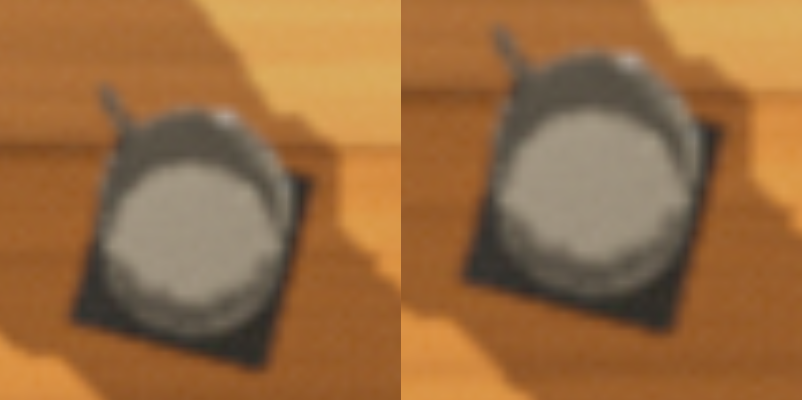

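```bash
python3 - <<'E'
from station import monitor,r
print(monitor.get_state()["time"]); print(r.finish_job())
E
```

```text
34.6
the job is handed in; nothing more can be done
None
```

I finished the job in the order asked and handed it in at about 34.6 s of the 106 s allowed; it reports no verdict. The cup is on the slate coaster, and the square, oblong and L boards are packed flat in the tray in the half-turned layout.

**Last checks**
- **Cup:** it stands upright, and its axis measures within about 1 mm of the coaster's centre in both the wrist and top views. An automatic circle fit on the last top picture found nothing, so there I read the edges from the picture instead.
- **Boards:** every board top I could see read 14–15 mm, which is floor plus board, so none rides on the rim. The final overhead picture shows gaps between all boards and walls, measured at about 4–8 mm during placing. Four of the 15 height probes are not evidence: three hit the gripper and one was partly blocked. They were two at the square's rim-side edge and one each on the oblong and the L.
- **Bystanders:** the votive and the bottle look the same before and after in the top camera.
- **Disagreements:** tray-centre readings differed by about 2–3 mm between views. I settled this by measuring each held board against the tray just before setting it down.

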